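# Open the lift-and-slide hatch and pour the bearing balls into the box

## Robot

A 6-joint arm with a two-finger parallel gripper is mounted at the origin on a cart in front of the work surface, level with it; the furniture and walls round the work are solid. World frame = base frame: x ahead of the robot, y to its left, z up, the work surface at z = 0. Lengths are in mm, angles in rad, forces in N, time in s.
With the tool pointing down it reaches from about 325 to 775 mm from the base axis. Payload 9.3 kg.
Tool frame: the origin (TCP) lies at the very end of the fingers, on their centre line; the grasp point (between the pads) lies 19 mm behind it; z points along the fingers, y is the line along which they close (so a half turn about z gives the same grasp; the last joint's range is limited). The gripper opens to 85 mm and grips with 20 to 120 N. Pads are 22 mm wide; open, the fingers measure 114 mm over their backs; the gripper's body (76 mm by 85 mm) begins 54 mm behind the grasp point. The pads swing forward as they close: fully open they stand 13 mm farther back than shut.
Start: joints at [1.099, 0.259, 0.021, 1.334, 0, 1.418], TCP at [172.386, 522.283, 231.279] pointing down, gripper open.
Joint ranges: [-3.04, 3.04], [-0.91, 1.82], [-1.04, 1.36], [-1.92, 1.95], [-1.52, 1.45], [-3.14, 3.14]. Speed limits (rad/s): [2.22, 2.22, 2.79, 3.14, 3.14, 3.14].

## Interface

Orientations are given as a rotation vector (axis times angle).
In Python, from cell import ctrl, cams gives the robot as it stands. The module is installed in compiled form; this text tells all that it offers.
- The arm moves only by the tool step_arm, never from a script. Its argument "commands" is a list of rows, each an object of numbers: "dx", "dy", "dz": the shift along the tool's x, y, z in m; "ax", "ay", "az": the turn, a rotation vector about the tool's x, y, z in rad; "grip": the gripper command: -1 is shut, 1 is fully open, values between are in proportion. In form: [{"dx": .., "dy": .., "dz": .., "ax": .., "ay": .., "az": .., "grip": ..}, ...]. A call has 1 to 5 rows; each row is the pose to reach, as a shift and turn from the pose commanded when the call began, along the tool's axes at that moment; what a row does not reach only later rows make up. A row lasts 1/10 s, in which the tool goes at most 50 mm and 8.59 degrees, less where a joint would pass 70% of its speed; a pose out of reach is approached as far as the arm can. A call with a gripper value outside its range is refused whole. The fingers move at their own pace and stop on an object; the grip force is fixed at half the most. Time passes only in rows, so rows that repeat a pose let the fingers close. It gives the time, the measured TCP pose, the force and the opening at its end, in the units of the state.
- ctrl.read_state(): the state, without advancing time (a new reading comes with each control period).
- cams.grab_frame(name): name is "scene" or "side" or "wrist"; returns the picture (480x640x3 uint8, blue, green, red); there is no depth.
- cams.camera_model(name): a dict with "K" (3x3 intrinsics, pixels), "world_from_camera" (4x4, takes a point from camera to world coordinates); the wrist camera has in their place "T_tool_cam" (4x4, takes a point from camera to tool coordinates, whose origin is the TCP and whose axes are the flange's). Camera axes: x right, y down, z forward; pixel columns grow to the right and rows downward; lengths in mm; the calibration is good to about 2 mm. A picture is of the moment at which its call begins: read the wrist's pose just before it. camera_model takes no time and is no camera call.
- ctrl.close_job(): hands the job in, once; it reports no verdict.
The state is a dict: "t": time; "joint_pos": joint angles; "qvel": joint speeds; "joint_torque": joint torques, N m; "tcp_pos": TCP position; "eef_rot": TCP orientation; "ft_force": force on the tool from outside, world axes, zero at the start; "ft_torque": the same for the moment, N m; "opening": finger opening in mm.
Only numpy, scipy, OpenCV 4.12 (cv2) and the standard library are available. Lean on these libraries where they do the work, as an engineer would, in place of code of your own. Each camera call takes 0.05 s, during which the arm holds its last target. There are 200 camera calls.

## Task

A cup of six bearing balls is standing on the hatch of the wooden ball box: move the cup to the bench beside the box, then lift the hatch off its seat, slide it along its channels as far as it goes and leave it lying there, open. Then take up the cup again, pour all six balls into the well of the box, and stand the empty cup upright on the bench again. Leave the tape roll, jar and case where they are.

Things in the scene. Friction and masses are not known exactly. Their poses are not given: they have to be found in the camera images.
- ball_box: Low wooden box fixed to the bench, 234 x 116 x 74 mm high, with a hollow (well) at its near end, a flat deck at its far end and an aluminium channel along each long side. Origin: underside, mid-width; x along the channels from well to deck (away from the robot), y to the left, z up; it spans x -119 to +115, y -58 to +58 mm.
- well (a point): Centre of the well at the height of the hatch's seat, a ledge round it: x -57, y 0, z 46 mm in the box. The well spans x -103 to -11, y -44 to +44, floor at z 6. The seat is sunk 8 mm below the end wall and the deck.
- deck (a point): Where the hatch's origin comes to lie when fully open: x +55, y 0, z 54 mm in the box, on the deck (flat top at z 54, x -3 to +107), ended by a stop 20 mm high at x 107.
- lips (a point): Point above the well (x -57, y 0, z 74 mm in the box) at the box's greatest height, the top of the channels' lips. Channel walls at y +-50; lips reach in to y +-43 from z 70 to 74 along the whole box: the hatch can rise at most 18 mm off its seat and cannot come out.
- hatch: Loose aluminium plate 104 (along the channels) x 96 x 6 mm, 0.25 kg, on its seat over the well with 2 mm of play. Origin: centre of its underside; x towards the deck, z up. Centred 36 mm towards the deck stands a dark wooden tab. To open: lift it 9 to 17 mm (12 is good), slide it 112 mm along +x to the stop (90 is the least), set it down on the deck.
- hatch_tab (a point): Top centre of the hatch's wooden tab, 46 mm above the hatch's underside. The tab is 14 mm thick along the channels (grip it across this), 50 mm long across them and stands 40 mm above the plate.
- cup: Thin aluminium cup, 86 mm high, outside diameter 52 mm at the foot and 62 mm at the rim, walls 2.5 mm, floor 3 mm, about 0.12 kg, holding six loose balls in its lower half. Origin: centre of its underside; z up its axis. It starts standing on the closed hatch, between the channels (whose lips stand 22 mm above the cup's foot), so there it can be gripped only well above its foot.
- cup_rim (a point): Centre of the cup's mouth, 86 mm above its origin along its axis. The bench to the left of the box is clear to stand the cup on, round about x 430, y 405 mm from the robot's base (its left edge is near y 450).
- ball0_center (a point): Centre of a plain steel bearing ball, 20 mm in diameter, 33 g; one of six alike, at first in the cup.
- ball1_center (a point): Centre of a plain steel bearing ball, 20 mm in diameter, 33 g; one of six alike, at first in the cup.
- ball2_center (a point): Centre of a plain steel bearing ball, 20 mm in diameter, 33 g; one of six alike, at first in the cup.
- ball3_center (a point): Centre of a plain steel bearing ball, 20 mm in diameter, 33 g; one of six alike, at first in the cup.
- ball4_center (a point): Centre of a plain steel bearing ball, 20 mm in diameter, 33 g; one of six alike, at first in the cup.
- ball5_center (a point): Centre of a plain steel bearing ball, 20 mm in diameter, 33 g; one of six alike, at first in the cup.
- tape_roll: Bystander: roll of tape lying flat, 70 mm across, 19 high; origin at the centre of its underside. Not to be moved.
- jar: Bystander: small screw-lid jar, 66 mm across, 58 high; origin at the centre of its underside. Not to be moved.
- case: Bystander: closed moulded case 69 x 148 x 44 mm; origin at the centre of its underside. Not to be moved.
Mind the look-alikes: they are no part of the job. Leave any green look-alike of the cup alone. What is shaped like the hatch but red is not meant.

How it is judged:
By the outcome, as a careful person would: the job done as asked, in the order asked, and still so for the second after the job is handed in, with the robot touching nothing.
It also fails if it takes over 69 s, if anything falls off the work surface, if the arm or the gripper's body presses on something with over 40 N, if the wrist force passes 120 N, or if a joint passes its speed limit or range.

## Working session

There is one attempt and no reset: what is moved stays moved. The work goes in short steps, Python scripts to look and compute and a tool call to move; the robot and the scene stay as the last step left them, time stands still between calls to the robot, and variables do not carry over. Pictures are saved under pics/ and viewed, on a budget of 10 in all, crops included, one or two more only if the job needs it, and the job is handed in when it is done.

Besides the shell and the picture viewer there is one more tool, called after ">>>" as a command line: name --argument value ..., lists and objects as JSON in quotes. step_arm: Moves the arm, as the interface text tells. Its arguments: {"type":"object","properties":{"commands":{"type":"array","items":{"type":"object","properties":{"dx":{"type":"number"},"dy":{"type":"number"},"dz":{"type":"number"},"ax":{"type":"number"},"ay":{"type":"number"},"az":{"type":"number"},"grip":{"type":"number"}}}}},"required":["commands"]}

```bash
mkdir -p pics
python3 - <<'E'
from cell import ctrl,cams
import cv2,numpy as np
print(ctrl.read_state())
a=cams.grab_frame("scene");b=cams.grab_frame("side")
cv2.imwrite("pics/scene1.png",a);cv2.imwrite("pics/side1.png",b)
np.set_printoptions(suppress=True,precision=3)
for n in("scene","side","wrist"):print(n,cams.camera_model(n))
E
```

```text
{'t': 0.0, 'joint_pos': array([ 1.09936020e+00,  2.59212139e-01,  2.07485128e-02,  1.33370054e+00,
       -6.75793728e-06,  1.41822465e+00]), 'qvel': array([-0.00033112,  0.00172672, -0.00062182,  0.00092928, -0.00033315,
        0.00087333]), 'joint_torque': array([ 1.55013654e-04, -5.55643451e+01,  3.44528997e+01,  1.36336737e-02,
       -1.81478217e-04, -2.67353073e-05]), 'tcp_pos': array([172.27929474, 522.02155359, 230.65011858]), 'eef_rot': array([-4.98686128e-01, -3.10134080e+00,  2.04785045e-03]), 'ft_force': array([ 0.77020387, -0.27213353,  0.50016607]), 'ft_torque': array([ 0.0069108 , -0.0393735 , -0.04669157]), 'opening': 85.10721907396504}
scene {'K': array([[624.802,   0.   , 318.923],
       [  0.   , 624.802, 244.673],
       [  0.   ,   0.   ,   1.   ]]), 'world_from_camera': array([[   0.997,   -0.061,    0.044,  558.837],
       [  -0.073,   -0.664,    0.744, -912.384],
       [  -0.017,   -0.745,   -0.667, 1007.901],
       [   0.   ,    0.   ,    0.   ,    1.   ]])}
side {'K': array([[458.237,   0.   , 312.93 ],
       [  0.   , 458.237, 230.903],
       [  0.   ,   0.   ,   1.   ]]), 'world_from_camera': array([[ -0.907,  -0.142,   0.395, 249.945],
       [ -0.42 ,   0.356,  -0.835, 867.163],
       [ -0.022,  -0.924,  -0.383, 482.925],
       [  0.   ,   0.   ,   0.   ,   1.   ]])}
wrist {'K': array([[370.09 ,   0.   , 319.481],
       [  0.   , 370.09 , 238.707],
       [  0.   ,   0.   ,   1.   ]]), 'T_tool_cam': array([[  -0.   ,   -0.965,   -0.264,   67.347],
       [   1.   ,   -0.   ,    0.   ,    1.063],
       [  -0.   ,   -0.264,    0.965, -142.445],
       [   0.   ,    0.   ,    0.   ,    1.   ]])}
```

View pics/scene1.png

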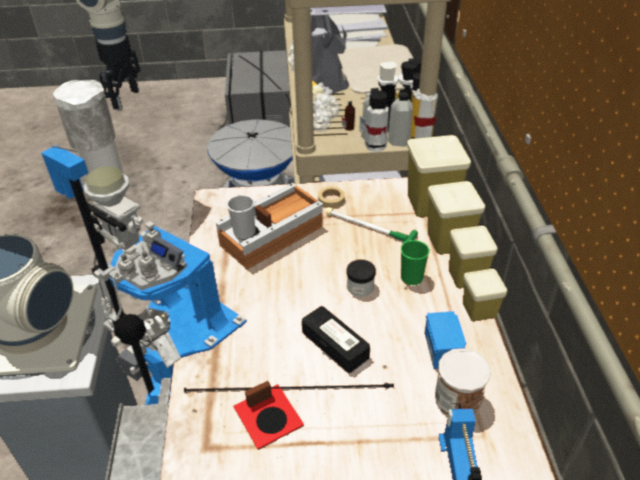

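View pics/side1.png

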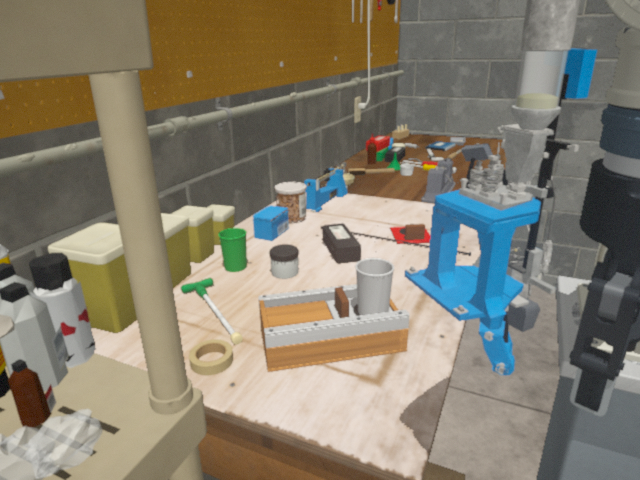

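Run:
```python
import cv2,numpy as np
a=cv2.imread("pics/scene1.png")[180:280,205:345];b=cv2.imread("pics/side1.png")[250:375,250:420]
A=cv2.resize(a,None,fx=4,fy=4,interpolation=3)[:,:];B=cv2.resize(b,None,fx=4,fy=4,interpolation=3)
# side by side limited: scene 560x400 -> use 2.8 ; stack
A=cv2.resize(a,(420,300),interpolation=cv2.INTER_CUBIC);B=cv2.resize(b,(800-420,int(125*380/170)),interpolation=cv2.INTER_CUBIC)
A=cv2.resize(a,(420,300),interpolation=cv2.INTER_CUBIC);B=cv2.resize(b,(408,300),interpolation=cv2.INTER_CUBIC)
cv2.imwrite("pics/c1.png",np.vstack([np.hstack([A,np.zeros((300,380,3),np.uint8)]),np.hstack([B,np.zeros((300,392,3),np.uint8)])]))
```

```text
(no output)
```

View pics/c1.png

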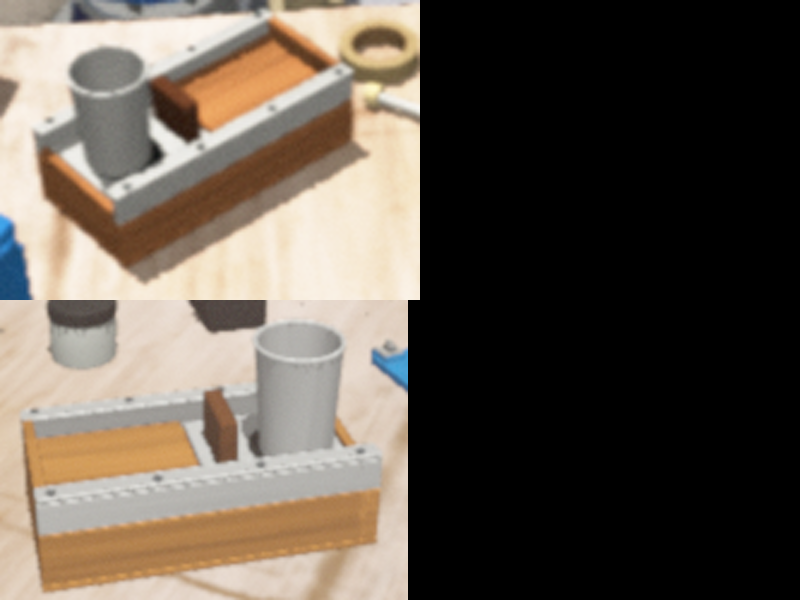

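```bash
cat > h.py <<'E'
from cell import ctrl,cams
import cv2,numpy as np
from scipy.optimize import least_squares
from scipy.spatial.transform import Rotation as R
np.set_printoptions(suppress=True,precision=2)
def cam(n,st=None):
    m=cams.camera_model(n)
    if n!="wrist": return m["K"],m["world_from_camera"]
    st=st or ctrl.read_state()
    T=np.eye(4);T[:3,:3]=R.from_rotvec(st["eef_rot"]).as_matrix();T[:3,3]=st["tcp_pos"]
    return m["K"],T@m["T_tool_cam"]
def proj(c,P):
    K,W=c;p=(np.asarray(P,float)-W[:3,3])@W[:3,:3];return p[...,:2]/p[...,2:]*K[0,0]+K[:2,2]
def tri(obs,x0=(400,300,80)):
    r=least_squares(lambda X:np.concatenate([proj(c,X)-p for c,p in obs]),x0);return r.x,r.fun
def onplane(c,p,z):
    K,W=c;d=W[:3,:3]@np.array([(p[0]-K[0,2])/K[0,0],(p[1]-K[1,2])/K[1,1],1]);s=(z-W[2,3])/d[2];return W[:3,3]+s*d
def tool(st=None):  # position & axes
    st=st or ctrl.read_state();return st["tcp_pos"],R.from_rotvec(st["eef_rot"]).as_matrix()
E
python3 - <<'E'
from h import *
S,D=cam("scene"),cam("side")
print("rim",tri([(S,(240.7,204)),(D,(375,267.9))]))
print("tab",tri([(S,(264,212.7)),(D,(340.4,289.6))]))
obs=[(S,(-119,-58,74),(242.7,246.7)),(S,(115,-58,74),(322.3,203.3)),(S,(-119,58,74),(217.3,223.3)),(S,(115,58,74),(295,184)),
(D,(-119,58,74),(408.3,314.6)),(D,(115,58,74),(265.4,331.3)),(D,(115,-58,74),(260.4,296.7))]
def f(v):
    M=R.from_euler('z',v[3]).as_matrix();return np.concatenate([proj(c,M@np.array(P)+v[:3])-q for c,P,q in obs])
r=least_squares(f,[430,300,0,0]);print("box",r.x,r.fun)
M=R.from_euler('z',r.x[3]).as_matrix()
for n,P in dict(well=(-57,0,46),deck=(55,0,54),tab=(-57+36,0,92)).items():print(n,M@P+r.x[:3])
p,A=tool();print(p);print(A)
E
```

```text
rim (array([448.16, 214.43, 134.88]), array([-0.59,  0.2 , -0.44, -0.09]))
tab (array([500.48, 233.12,  91.85]), array([ 0.57, -0.24,  0.43,  0.12]))
box [513.27 253.21  -2.41   0.62] [ 0.39  1.02  0.79  2.   -2.27 -0.68 -1.44 -0.25  0.77 -0.36 -1.04  1.29
 -1.87 -1.88]
well [466.86 220.12  43.59]
deck [558.05 285.14  51.59]
tab [496.17 241.02  89.59]
[172.27 522.06 230.72]
[[-0.95  0.31 -0.  ]
 [ 0.31  0.95 -0.  ]
 [ 0.   -0.   -1.  ]]
```

```bash
cat >> h.py <<'E'
def go(P,ydir_deg=None,pitch=0,Rt=None):
    """delta in tool axes to bring TCP to P with tool y at given world azimuth; tool down"""
    p,A=tool()
    if Rt is None:
        if ydir_deg is None: Rt=A
        else:
            y=np.array([np.cos(np.radians(ydir_deg)),np.sin(np.radians(ydir_deg)),0]);z=np.array([0,0,-1.]);Rt=np.c_[np.cross(y,z),y,z]
    d=A.T@(np.asarray(P)-p)/1000; w=R.from_matrix(A.T@Rt).as_rotvec()
    print("d",d.round(4),"len",np.linalg.norm(d).round(3),"a",w.round(3),np.degrees(np.linalg.norm(w)).round(1))
    return d,w
E
python3 - <<'E'
from h import *
S,D=cam("scene"),cam("side")
print("stand",tri([(S,(165,262)),(D,(487,207))],(250,100,150)))
print("stand foot",onplane(S,(243,320),0),onplane(D,(410,270),0), onplane(D,(500,370),0))
go((430,214,230),125.5)
go((300,368,230),100)
E
```

```text
stand (array([306.43, -15.12, 183.17]), array([-3.43,  0.05, -3.27,  0.21]))
stand foot [445.41 -14.42   0.  ] [447.96 -58.53   0.  ] [236.89 221.6    0.  ]
d [-0.34 -0.21  0.  ] len 0.402 a [-0.   -0.   -0.94] 53.8
d [-0.17 -0.11  0.  ] len 0.2 a [-0.   -0.   -0.49] 28.3
```

>>> step_arm --commands '[{"dx":-0.035,"dy":-0.022,"az":-0.1,"grip":1},{"dx":-0.07,"dy":-0.044,"az":-0.2,"grip":1},{"dx":-0.105,"dy":-0.066,"az":-0.3,"grip":1},{"dx":-0.14,"dy":-0.088,"az":-0.4,"grip":1},{"dx":-0.175,"dy":-0.11,"az":-0.5,"grip":1}]'

```text
$.commands[0]: bad value
```

Run:
```python
from h import *
s=ctrl.read_state();print(s["t"],s["tcp_pos"],s["joint_pos"],s["ft_force"])
go((425,220,230),125.5)
```

```text
0.1 [172.27 522.06 230.72] [1.1  0.26 0.02 1.33 0.   1.42] [-0.84 -0.24 -0.59]
d [-0.33 -0.21  0.  ] len 0.394 a [-0.   -0.   -0.94] 53.8
```

>>> step_arm --commands '[{"dx":-0.035,"dy":-0.022,"dz":0,"ax":0,"ay":0,"az":-0.1,"grip":1},{"dx":-0.07,"dy":-0.044,"dz":0,"ax":0,"ay":0,"az":-0.2,"grip":1},{"dx":-0.105,"dy":-0.066,"dz":0,"ax":0,"ay":0,"az":-0.3,"grip":1},{"dx":-0.14,"dy":-0.088,"dz":0,"ax":0,"ay":0,"az":-0.4,"grip":1},{"dx":-0.175,"dy":-0.11,"dz":0,"ax":0,"ay":0,"az":-0.5,"grip":1}]'

```text
t: 0.6
tcp_pos: [304.6, 361.6, 231.0]
eef_rot: [0.291, -3.128, 0.0]
ft_force: [0.4, 0.6, -0.1]
opening: 85.4
```

Run:
```python
from h import *
s=ctrl.read_state();print(s["t"],s["tcp_pos"],s["joint_pos"],s["ft_force"])
go((425,220,230),125.5)
```

```text
0.6 [304.65 361.56 231.05] [ 0.69  0.13 -0.15  1.3  -0.    0.51] [ 0.43  0.6  -0.06]
d [-0.09 -0.16  0.  ] len 0.186 a [-0.   -0.   -0.43] 24.9
```

>>> step_arm --commands '[{"dx":-0.023,"dy":-0.04,"dz":0,"ax":0,"ay":0,"az":-0.11,"grip":1},{"dx":-0.046,"dy":-0.08,"dz":0,"ax":0,"ay":0,"az":-0.22,"grip":1},{"dx":-0.069,"dy":-0.12,"dz":0,"ax":0,"ay":0,"az":-0.33,"grip":1},{"dx":-0.088,"dy":-0.155,"dz":0,"ax":0,"ay":0,"az":-0.43,"grip":1},{"dx":-0.088,"dy":-0.155,"dz":0,"ax":0,"ay":0,"az":-0.43,"grip":1}]'

```text
t: 1.1
tcp_pos: [421.1, 223.2, 230.7]
eef_rot: [0.944, -2.996, 0.001]
ft_force: [0.6, 0.5, 0.1]
opening: 85.4
```

Run:
```python
from h import *
s=ctrl.read_state();print(s["t"],s["tcp_pos"],s["joint_pos"],s["eef_rot"])
I=cams.grab_frame("wrist");cv2.imwrite("pics/w1.png",I)
W=cam("wrist",s)
for z in(43.6,74,138):print(z,onplane(W,(319,238),z))
p,A=tool();print(A)
M=R.from_euler('z',.62).as_matrix();o=np.array([513.3,253.2,-1])
print("pred corners",proj(W,[M@c+o for c in [(-119,-58,74),(-119,58,74),(115,58,74),(115,-58,74),(-21,0,92)]]),proj(W,(448,214.4,138)))
```

```text
1.1 [421.07 223.18 230.73] [ 0.31  0.13 -0.14  1.3  -0.   -0.3 ] [ 0.94 -3.    0.  ]
43.6 [439.68 236.97  43.6 ]
74 [432.9 232.3  74. ]
138 [418.62 222.48 138.  ]
[[-0.82 -0.57 -0.  ]
 [-0.57  0.82 -0.  ]
 [ 0.    0.   -1.  ]]
pred corners [[210.41 189.42]
 [353.38 188.02]
 [349.97 427.71]
 [231.33 428.63]
 [284.03 309.15]] [284.13 265.92]
```

View pics/w1.png

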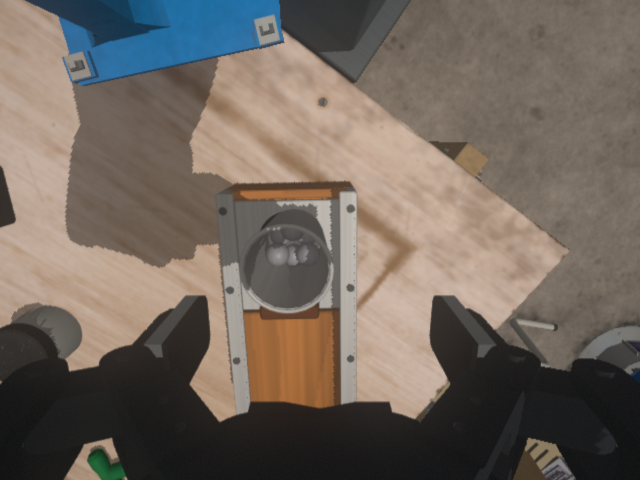

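Run:
```python
from h import *
W=cam("wrist");S=cam("scene")
print(onplane(W,(289,268.5),138),tri([(W,(289,268.5)),(S,(240.7,204)),(cam("side"),(375,267.9))]))
go((447,217.5,180),125.5)
go((447,217.5,89),125.5)
```

```text
[446.22 219.49 138.  ] (array([447.05, 219.46, 135.71]), array([-0.45, -0.23, -1.08, -1.43, -0.72,  0.87]))
d [-0.02 -0.02  0.05] len 0.058 a [ 0.   -0.   -0.01] 0.7
d [-0.02 -0.02  0.14] len 0.145 a [ 0.   -0.   -0.01] 0.7
```

>>> step_arm --commands '[{"dx":-0.0187,"dy":-0.018,"dz":0.01,"ax":0,"ay":0,"az":-0.01,"grip":1},{"dx":-0.0187,"dy":-0.018,"dz":0.05,"ax":0,"ay":0,"az":-0.01,"grip":1},{"dx":-0.0187,"dy":-0.018,"dz":0.09,"ax":0,"ay":0,"az":-0.01,"grip":1},{"dx":-0.0187,"dy":-0.018,"dz":0.125,"ax":0,"ay":0,"az":-0.01,"grip":1},{"dx":-0.0187,"dy":-0.018,"dz":0.142,"ax":0,"ay":0,"az":-0.01,"grip":1}]'

```text
t: 1.65
tcp_pos: [441.9, 222.8, 86.4]
eef_rot: [0.959, -2.987, -0.001]
ft_force: [-0.6, -0.4, 0.9]
opening: 85.2
```

>>> step_arm --commands '[{"dx":0,"dy":0,"dz":0,"ax":0,"ay":0,"az":0,"grip":0},{"dx":0,"dy":0,"dz":0,"ax":0,"ay":0,"az":0,"grip":-0.5},{"dx":0,"dy":0,"dz":0,"ax":0,"ay":0,"az":0,"grip":-1},{"dx":0,"dy":0,"dz":0,"ax":0,"ay":0,"az":0,"grip":-1},{"dx":0,"dy":0,"dz":0,"ax":0,"ay":0,"az":0,"grip":-1}]'

```text
t: 2.15
tcp_pos: [444.4, 222.8, 90.1]
eef_rot: [-0.96, 2.99, 0.001]
ft_force: [-0.7, 1.2, 1.3]
opening: 60.4
```

```bash
sed -i 's/precision=2/precision=3/; s/"d",d.round(4)/"d mm",(d*1000).round(1)/' h.py
python3 - <<'E'
from h import *
s=ctrl.read_state();print(s)
go((446.8,219,200)); go((430,400,150),125.5)
E
```

```text
{'t': 2.15, 'joint_pos': array([ 0.295,  0.255, -0.362,  0.952,  0.001, -0.326]), 'qvel': array([-0.003,  0.001,  0.   , -0.002,  0.002, -0.001]), 'joint_torque': array([ -0.589, -50.092,  29.684,  -0.158,  -0.53 ,   0.004]), 'tcp_pos': array([444.388, 222.804,  90.055]), 'eef_rot': array([-0.96 ,  2.99 ,  0.001]), 'ft_force': array([-0.661,  1.184,  1.339]), 'ft_torque': array([0.414, 0.25 , 0.009]), 'opening': 60.4317753555784}
d mm [   0.1   -4.5 -109.9] len 0.11 a [0. 0. 0.] 0.0
d mm [-91.5 152.5 -59.8] len 0.188 a [0.    0.001 0.002] 0.1
```

>>> step_arm --commands '[{"dx":0,"dy":0,"dz":-0.03,"ax":0,"ay":0,"az":0,"grip":-1},{"dx":0,"dy":0,"dz":-0.065,"ax":0,"ay":0,"az":0,"grip":-1},{"dx":-0.015,"dy":0.025,"dz":-0.075,"ax":0,"ay":0,"az":0,"grip":-1},{"dx":-0.033,"dy":0.055,"dz":-0.075,"ax":0,"ay":0,"az":0,"grip":-1},{"dx":-0.054,"dy":0.09,"dz":-0.075,"ax":0,"ay":0,"az":0,"grip":-1}]'

```text
t: 2.65
tcp_pos: [435.9, 327.6, 165.3]
eef_rot: [-0.957, 2.991, 0.0]
ft_force: [-0.0, 0.2, -3.5]
opening: 60.0
```

>>> step_arm --commands '[{"dx":-0.02,"dy":0.035,"dz":0,"ax":0,"ay":0,"az":0,"grip":-1},{"dx":-0.033,"dy":0.055,"dz":0.02,"ax":0,"ay":0,"az":0,"grip":-1},{"dx":-0.037,"dy":0.062,"dz":0.05,"ax":0,"ay":0,"az":0,"grip":-1},{"dx":-0.037,"dy":0.062,"dz":0.09,"ax":0,"ay":0,"az":0,"grip":-1},{"dx":-0.037,"dy":0.062,"dz":0.105,"ax":0,"ay":0,"az":0,"grip":-1}]'

```text
t: 3.15
tcp_pos: [427.9, 398.3, 55.7]
eef_rot: [0.96, -2.986, 0.002]
ft_force: [-0.3, -0.6, -3.8]
opening: 60.2
```

Run:
```python
from h import *
s=ctrl.read_state();print(s["t"],s["tcp_pos"],s["joint_pos"],s["ft_force"],s["opening"])
cv2.imwrite("pics/side2.png",np.vstack([cams.grab_frame("side")[180:420,240:560],cams.grab_frame("scene")[140:300,160:480]]))
print(ctrl.read_state()["tcp_pos"])
```

```text
3.15 [427.884 398.277  55.741] [ 0.606  0.423 -0.2    0.953  0.    -0.016] [-0.285 -0.588 -3.779] 60.20639809474227
[428.273 398.072  56.796]
```

View pics/side2.png

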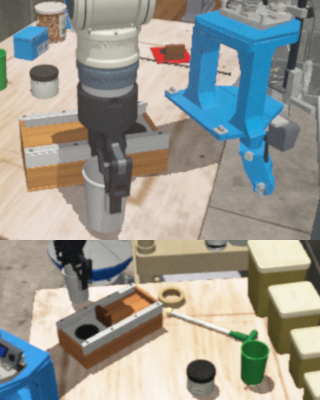

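>>> step_arm --commands '[{"dx":0,"dy":0,"dz":0.008,"ax":0,"ay":0,"az":0,"grip":-1},{"dx":0,"dy":0,"dz":0.014,"ax":0,"ay":0,"az":0,"grip":-1},{"dx":0,"dy":0,"dz":0.017,"ax":0,"ay":0,"az":0,"grip":-1},{"dx":0,"dy":0,"dz":0.018,"ax":0,"ay":0,"az":0,"grip":-1},{"dx":0,"dy":0,"dz":0.018,"ax":0,"ay":0,"az":0,"grip":-1}]'

```text
t: 3.75
tcp_pos: [429.9, 399.0, 41.6]
eef_rot: [-0.96, 2.991, 0.0]
ft_force: [0.1, 0.3, -3.5]
opening: 60.5
```

>>> step_arm --commands '[{"dx":0,"dy":0,"dz":0.002,"ax":0,"ay":0,"az":0,"grip":-1},{"dx":0,"dy":0,"dz":0.003,"ax":0,"ay":0,"az":0,"grip":-1},{"dx":0,"dy":0,"dz":0.004,"ax":0,"ay":0,"az":0,"grip":-1},{"dx":0,"dy":0,"dz":0.004,"ax":0,"ay":0,"az":0,"grip":-1}]'

```text
t: 4.15
tcp_pos: [430.1, 399.1, 38.1]
eef_rot: [-0.96, 2.99, 0.001]
ft_force: [-1.0, -1.1, 3.9]
opening: 60.3
```

Contact. Release and rise.

>>> step_arm --commands '[{"dx":0,"dy":0,"dz":0,"ax":0,"ay":0,"az":0,"grip":0},{"dx":0,"dy":0,"dz":0,"ax":0,"ay":0,"az":0,"grip":1},{"dx":0,"dy":0,"dz":0,"ax":0,"ay":0,"az":0,"grip":1},{"dx":0,"dy":0,"dz":0,"ax":0,"ay":0,"az":0,"grip":1},{"dx":0,"dy":0,"dz":-0.02,"ax":0,"ay":0,"az":0,"grip":1}]'

```text
t: 4.65
tcp_pos: [428.5, 398.1, 55.2]
eef_rot: [0.959, -2.987, 0.002]
ft_force: [0.7, -0.7, 0.3]
opening: 85.8
```

>>> step_arm --commands '[{"dx":0,"dy":0,"dz":-0.04,"ax":0,"ay":0,"az":0,"grip":1},{"dx":0,"dy":0,"dz":-0.085,"ax":0,"ay":0,"az":0,"grip":1},{"dx":0,"dy":0,"dz":-0.13,"ax":0,"ay":0,"az":0.14,"grip":1},{"dx":0,"dy":-0.04,"dz":-0.13,"ax":0,"ay":0,"az":0.28,"grip":1},{"dx":0.02,"dy":-0.08,"dz":-0.13,"ax":0,"ay":0,"az":0.42,"grip":1}]'

```text
t: 5.15
tcp_pos: [461.9, 323.0, 188.4]
eef_rot: [-0.31, 3.123, 0.002]
ft_force: [1.4, -0.8, -0.3]
opening: 85.6
```

Run:
```python
from h import *
s=ctrl.read_state();print(s["t"],s["tcp_pos"],s["joint_pos"],s["ft_force"],s["opening"])
M=R.from_euler('z',.62).as_matrix();o=np.array([510.5,257,0]);T=M@[-21,0,92]+o;print(T)
go(T+[0,0,100]-M@[30,0,0],35.5)
```

```text
5.15 [461.863 322.959 188.41 ] [ 0.461  0.294 -0.038  1.235 -0.     0.263] [ 1.398 -0.793 -0.281] 85.62714018973443
[493.409 244.798  92.   ]
d mm [ 11.8 -95.1  -3.7] len 0.096 a [0.003 0.003 1.149] 65.8
```

>>> step_arm --commands '[{"dx":-0.004,"dy":-0.02,"dz":0,"ax":0,"ay":0,"az":0.145,"grip":1},{"dx":-0.008,"dy":-0.04,"dz":0,"ax":0,"ay":0,"az":0.29,"grip":1},{"dx":-0.012,"dy":-0.06,"dz":0,"ax":0,"ay":0,"az":0.435,"grip":1},{"dx":-0.015,"dy":-0.083,"dz":0,"ax":0,"ay":0,"az":0.58,"grip":1},{"dx":-0.015,"dy":-0.083,"dz":0,"ax":0,"ay":0,"az":0.725,"grip":1}]'

```text
t: 5.65
tcp_pos: [492.1, 241.9, 187.2]
eef_rot: [0.826, 3.031, -0.001]
ft_force: [-0.4, 1.2, 0.2]
opening: 85.7
```

>>> step_arm --commands '[{"dx":0,"dy":0,"dz":0,"ax":0,"ay":0,"az":0.14,"grip":1},{"dx":0,"dy":0,"dz":0,"ax":0,"ay":0,"az":0.28,"grip":1},{"dx":0,"dy":0,"dz":0,"ax":0,"ay":0,"az":0.42,"grip":1},{"dx":0,"dy":0,"dz":0,"ax":0,"ay":0,"az":0.42,"grip":0.6},{"dx":0,"dy":0,"dz":0,"ax":0,"ay":0,"az":0.42,"grip":0.2}]'

```text
t: 6.15
tcp_pos: [491.3, 243.9, 187.2]
eef_rot: [-1.422, -2.801, 0.0]
ft_force: [0.2, -0.2, 0.5]
opening: 59.1
```

Run:
```python
from h import *
s=ctrl.read_state();print(s["t"],s["tcp_pos"],s["joint_pos"],s["opening"])
I=cams.grab_frame("wrist");cv2.imwrite("pics/w2.png",I)
W=cam("wrist",s)
M=R.from_euler('z',.62).as_matrix();o=np.array([510.5,257,0]);T=M@[-21,0,92]+o
print("tab top pred corners",proj(W,[M@[-21+a,b,92]+o for a,b in[(7,25),(7,-25),(-7,25),(-7,-25)]]))
print("lip corners",proj(W,[M@c+o for c in [(-119,-58,74),(-119,58,74),(115,58,74),(115,-58,74)]]))
go(T+[0,0,60],35.5);go((475,240,190),35.5)
```

```text
6.15 [491.31  243.94  187.214] [ 0.308  0.272 -0.072  1.226  0.     1.247] 59.057465961396
tab top pred corners [[333.254 206.898]
 [331.751 278.856]
 [311.729 206.67 ]
 [311.343 278.652]]
lip corners [[191.173 309.582]
 [177.298 152.001]
 [524.385 155.846]
 [500.399 312.593]]
d mm [-0.5  2.2 35.2] len 0.035 a [-0.    -0.     0.011] 0.6
d mm [  6.4 -15.5  -2.8] len 0.017 a [-0.    -0.     0.011] 0.6
```

View pics/w2.png

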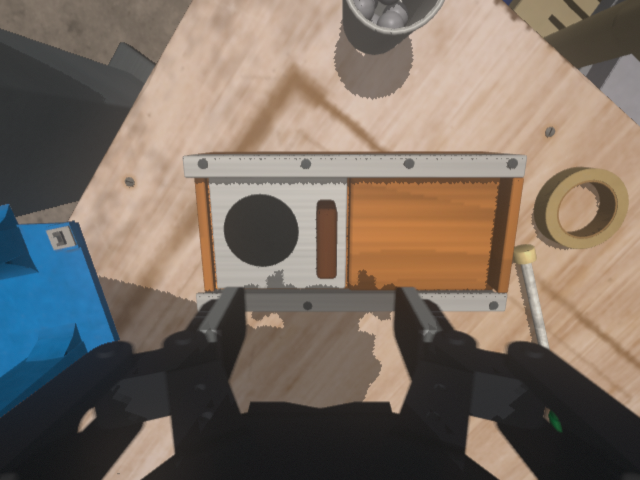

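>>> step_arm --commands '[{"dx":0,"dy":0.0055,"dz":0.03,"ax":0,"ay":0,"az":0,"grip":0.2},{"dx":0,"dy":0.0055,"dz":0.07,"ax":0,"ay":0,"az":0,"grip":0.2},{"dx":0,"dy":0.0055,"dz":0.1,"ax":0,"ay":0,"az":0,"grip":0},{"dx":0,"dy":0.0055,"dz":0.116,"ax":0,"ay":0,"az":0,"grip":-0.2},{"dx":0,"dy":0.0055,"dz":0.116,"ax":0,"ay":0,"az":0,"grip":-0.3}]'

```text
t: 6.7
tcp_pos: [494.4, 246.7, 69.0]
eef_rot: [-1.423, -2.797, 0.005]
ft_force: [0.9, 0.4, 1.0]
opening: 30.0
```

>>> step_arm --commands '[{"dx":0,"dy":0,"dz":0,"ax":0,"ay":0,"az":0,"grip":-0.4},{"dx":0,"dy":0,"dz":0,"ax":0,"ay":0,"az":0,"grip":-0.6},{"dx":0,"dy":0,"dz":0,"ax":0,"ay":0,"az":0,"grip":-0.8},{"dx":0,"dy":0,"dz":0,"ax":0,"ay":0,"az":0,"grip":-1},{"dx":0,"dy":0,"dz":0,"ax":0,"ay":0,"az":0,"grip":-1}]'

```text
t: 7.2
tcp_pos: [496.4, 247.3, 72.7]
eef_rot: [1.427, 2.797, 0.003]
ft_force: [-0.9, -0.2, 6.4]
opening: 12.7
```

>>> step_arm --commands '[{"dx":0,"dy":0,"dz":0,"ax":0,"ay":0,"az":0,"grip":-1},{"dx":0,"dy":0,"dz":0,"ax":0,"ay":0,"az":0,"grip":-1}]'

```text
t: 7.4
tcp_pos: [496.5, 247.4, 72.7]
eef_rot: [1.427, 2.797, 0.003]
ft_force: [0.3, -1.0, 6.9]
opening: 12.7
```

>>> step_arm --commands '[{"dx":0,"dy":0,"dz":-0.004,"ax":0,"ay":0,"az":0,"grip":-1},{"dx":0,"dy":0,"dz":-0.008,"ax":0,"ay":0,"az":0,"grip":-1},{"dx":0,"dy":0,"dz":-0.0125,"ax":0,"ay":0,"az":0,"grip":-1},{"dx":0,"dy":0,"dz":-0.0125,"ax":0,"ay":0,"az":0,"grip":-1},{"dx":0,"dy":0,"dz":-0.0125,"ax":0,"ay":0,"az":0,"grip":-1}]'

```text
t: 7.9
tcp_pos: [495.8, 247.2, 83.8]
eef_rot: [1.428, 2.798, 0.0]
ft_force: [0.4, 0.5, -3.0]
opening: 12.5
```

Run:
```python
from h import *
s=ctrl.read_state();print(s["t"],s["tcp_pos"],s["ft_force"],s["ft_torque"],s["opening"]);print(tool()[1])
cv2.imwrite("pics/s3.png",cv2.resize(np.vstack([cams.grab_frame("side")[250:400,240:440],cams.grab_frame("scene")[170:280,180:380]]),None,fx=2,fy=2))
```

```text
7.9 [495.835 247.163  83.834] [ 0.387  0.549 -2.99 ] [ 0.051 -0.011  0.043] 12.483175477080756
[[-0.587  0.81   0.   ]
 [ 0.81   0.587  0.   ]
 [-0.     0.    -1.   ]]
```

View pics/s3.png

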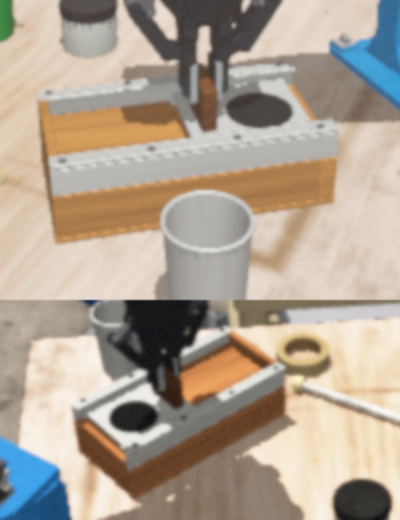

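>>> step_arm --commands '[{"dx":0,"dy":0.02,"dz":-0.001,"ax":0,"ay":0,"az":0,"grip":-1},{"dx":0,"dy":0.045,"dz":-0.001,"ax":0,"ay":0,"az":0,"grip":-1},{"dx":0,"dy":0.07,"dz":-0.001,"ax":0,"ay":0,"az":0,"grip":-1},{"dx":0,"dy":0.09,"dz":-0.001,"ax":0,"ay":0,"az":0,"grip":-1},{"dx":0,"dy":0.1,"dz":-0.001,"ax":0,"ay":0,"az":0,"grip":-1}]'

```text
t: 8.5
tcp_pos: [577.8, 306.5, 84.1]
eef_rot: [-1.428, -2.798, 0.0]
ft_force: [-0.6, -0.5, -3.7]
opening: 12.5
```

>>> step_arm --commands '[{"dx":0,"dy":0.004,"dz":0,"ax":0,"ay":0,"az":0,"grip":-1},{"dx":0,"dy":0.008,"dz":0,"ax":0,"ay":0,"az":0,"grip":-1},{"dx":0,"dy":0.011,"dz":0,"ax":0,"ay":0,"az":0,"grip":-1},{"dx":0,"dy":0.011,"dz":0,"ax":0,"ay":0,"az":0,"grip":-1}]'

```text
t: 8.9
tcp_pos: [585.5, 312.1, 84.9]
eef_rot: [-1.428, -2.798, 0.0]
ft_force: [-0.3, -0.2, -3.0]
opening: 12.7
```

>>> step_arm --commands '[{"dx":0,"dy":0.0015,"dz":0,"ax":0,"ay":0,"az":0,"grip":-1},{"dx":0,"dy":0.003,"dz":0,"ax":0,"ay":0,"az":0,"grip":-1},{"dx":0,"dy":0.003,"dz":0,"ax":0,"ay":0,"az":0,"grip":-1}]'

```text
t: 9.2
tcp_pos: [586.0, 312.5, 84.6]
eef_rot: [-1.427, -2.796, 0.007]
ft_force: [-7.6, -7.4, 1.1]
opening: 12.6
```

>>> step_arm --commands '[{"dx":0,"dy":-0.002,"dz":0,"ax":0,"ay":0,"az":0,"grip":-1},{"dx":0,"dy":-0.002,"dz":0.002,"ax":0,"ay":0,"az":0,"grip":-1},{"dx":0,"dy":-0.002,"dz":0.004,"ax":0,"ay":0,"az":0,"grip":-1},{"dx":0,"dy":-0.002,"dz":0.004,"ax":0,"ay":0,"az":0,"grip":-1}]'

```text
t: 9.6
tcp_pos: [585.8, 312.5, 80.8]
eef_rot: [-1.428, -2.798, 0.002]
ft_force: [-5.0, -3.4, 0.6]
opening: 12.8
```

>>> step_arm --commands '[{"dx":0,"dy":0,"dz":0.001,"ax":0,"ay":0,"az":0,"grip":-0.8},{"dx":0,"dy":0,"dz":0,"ax":0,"ay":0,"az":0,"grip":-0.4},{"dx":0,"dy":0,"dz":0,"ax":0,"ay":0,"az":0,"grip":0},{"dx":0,"dy":0,"dz":-0.03,"ax":0,"ay":0,"az":0,"grip":0.5},{"dx":0,"dy":0,"dz":-0.07,"ax":0,"ay":0,"az":0,"grip":1}]'

```text
t: 10.1
tcp_pos: [586.0, 312.7, 149.8]
eef_rot: [-1.427, -2.796, 0.004]
ft_force: [0.5, 1.5, -0.3]
opening: 68.2
```

>>> step_arm --commands '[{"dx":0.01,"dy":-0.02,"dz":-0.05,"ax":0,"ay":0,"az":0,"grip":1},{"dx":0.03,"dy":-0.05,"dz":-0.09,"ax":0,"ay":0,"az":0,"grip":1},{"dx":0.06,"dy":-0.08,"dz":-0.1,"ax":0,"ay":0,"az":0,"grip":1},{"dx":0.06,"dy":-0.08,"dz":-0.1,"ax":0,"ay":0,"az":0,"grip":1}]'

```text
t: 10.5
tcp_pos: [483.7, 315.6, 255.4]
eef_rot: [1.424, 2.797, 0.009]
ft_force: [0.7, -0.1, 1.0]
opening: 85.4
```

Run:
```python
from h import *
s=ctrl.read_state();print(s["t"],s["tcp_pos"],s["joint_pos"],s["ft_force"])
I=cams.grab_frame("wrist");cv2.imwrite("pics/w3.png",I)
W=cam("wrist",s)
print(proj(W,[(430,399,86)]))
```

```text
10.5 [483.651 315.623 255.405] [0.433 0.297 0.136 1.404 0.001 1.374] [ 0.676 -0.109  0.992]
[[324.544  96.683]]
```

View pics/w3.png

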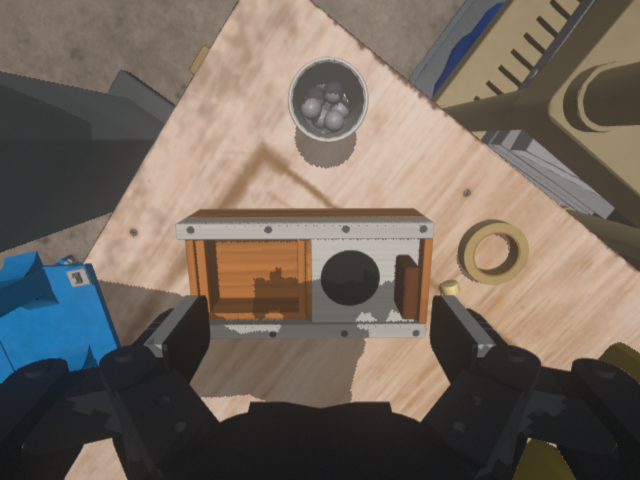

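```bash
cat >> h.py <<'E'
def pose(G,az,th,phi=0):
    """grasp point G, tool azimuth, pitch below horizontal, roll phi (deg) -> TCP, R"""
    az,th=np.radians([az,th]);a=np.array([np.cos(th)*np.cos(az),np.cos(th)*np.sin(az),-np.sin(th)])
    y=np.array([-np.sin(az),np.cos(az),0]);R0=np.c_[np.cross(y,a),y,a]
    return np.asarray(G)+19*a, R.from_rotvec(a*np.radians(phi)).as_matrix()@R0, a
E
python3 - <<'E'
from h import *
W=cam("wrist")
c=onplane(W,(328.5,99.5),86);print("cup",c)
print("stand pts",[onplane(W,p,0)for p in[(95,262),(125,340),(0,262)]])
P,Rt,a=pose([c[0],c[1],58],34.7,40)
print("grasp TCP",P,"a",a)
pre=P-105*a;print(pre)
pre[2]=235;go(pre,Rt=Rt)
p,A=tool();print(R.from_matrix(A).as_rotvec(),A)
E
```

```text
cup [435.327 398.601  86.   ]
stand pts [array([322.098, 113.543,   0.   ]), array([396.172,  45.703,   0.   ]), array([235.955,  51.179,   0.   ])]
grasp TCP [447.293 406.887  45.787] a [ 0.63   0.436 -0.643]
[381.164 361.097 113.28 ]
d mm [ 98.2 -57.4  18.3] len 0.115 a [-0.668 -0.683 -1.441] 99.0
[1.424 2.797 0.007] [[-0.588  0.809  0.005]
 [ 0.809  0.588  0.002]
 [-0.001  0.005 -1.   ]]
```

>>> step_arm --commands '[{"dx":0.02,"dy":-0.011,"dz":0.002,"ax":-0.056,"ay":-0.057,"az":-0.12,"grip":1},{"dx":0.04,"dy":-0.023,"dz":0.004,"ax":-0.111,"ay":-0.114,"az":-0.24,"grip":1},{"dx":0.06,"dy":-0.034,"dz":0.008,"ax":-0.167,"ay":-0.171,"az":-0.36,"grip":1},{"dx":0.08,"dy":-0.046,"dz":0.012,"ax":-0.223,"ay":-0.228,"az":-0.48,"grip":1},{"dx":0.098,"dy":-0.057,"dz":0.018,"ax":-0.278,"ay":-0.285,"az":-0.6,"grip":1}]'

```text
t: 11.05
tcp_pos: [382.8, 361.1, 232.6]
eef_rot: [0.455, 2.721, 0.164]
ft_force: [-0.4, 0.5, -0.1]
opening: 85.3
```

>>> step_arm --commands '[{"dx":0,"dy":0,"dz":0,"ax":-0.056,"ay":-0.057,"az":-0.12,"grip":1},{"dx":0,"dy":0,"dz":0,"ax":-0.111,"ay":-0.114,"az":-0.24,"grip":1},{"dx":0,"dy":0,"dz":0,"ax":-0.167,"ay":-0.171,"az":-0.36,"grip":1},{"dx":0,"dy":0,"dz":0,"ax":-0.223,"ay":-0.228,"az":-0.48,"grip":1},{"dx":0,"dy":0,"dz":0,"ax":-0.278,"ay":-0.285,"az":-0.6,"grip":1}]'

```text
t: 11.55
tcp_pos: [383.1, 360.7, 232.8]
eef_rot: [-0.39, 2.379, 0.28]
ft_force: [0.4, 1.1, -0.8]
opening: 85.3
```

Run:
```python
from h import *
s=ctrl.read_state();print(s["t"],s["tcp_pos"],s["joint_pos"],s["ft_force"])
P,Rt,a=pose([433,399,58],34.7,40)
go(P-105*a,Rt=Rt);print(tool()[1])
```

```text
11.55 [383.133 360.73  232.753] [ 0.678 -0.167 -0.709  0.29  -0.146  0.297] [ 0.366  1.05  -0.778]
d mm [83.5 -9.  85.1] len 0.12 a [-0.112 -0.116 -0.236] 16.4
[[-0.71  -0.352  0.61 ]
 [-0.201  0.931  0.304]
 [-0.675  0.094 -0.732]]
```

>>> step_arm --commands '[{"dx":0.025,"dy":-0.003,"dz":0.025,"ax":-0.056,"ay":-0.058,"az":-0.118,"grip":1},{"dx":0.05,"dy":-0.006,"dz":0.05,"ax":-0.112,"ay":-0.116,"az":-0.236,"grip":1},{"dx":0.075,"dy":-0.009,"dz":0.075,"ax":-0.112,"ay":-0.116,"az":-0.236,"grip":1},{"dx":0.0835,"dy":-0.009,"dz":0.085,"ax":-0.112,"ay":-0.116,"az":-0.236,"grip":1},{"dx":0.0835,"dy":-0.009,"dz":0.085,"ax":-0.112,"ay":-0.116,"az":-0.236,"grip":1}]'

```text
t: 12.05
tcp_pos: [384.1, 368.3, 121.4]
eef_rot: [-0.679, 2.209, 0.31]
ft_force: [0.0, -0.5, -0.9]
opening: 85.6
```

Run:
```python
from h import *
s=ctrl.read_state();print(s["t"],s["tcp_pos"],s["joint_pos"],s["ft_force"])
I=cams.grab_frame("wrist");cv2.imwrite("pics/w4.png",I)
W=cam("wrist",s);print("pred rim",proj(W,[433,399,86]),"foot",proj(W,[433,399,0]))
P,Rt,a=pose([433,399,58],34.7,40);go(P,Rt=Rt)
```

```text
12.05 [384.146 368.276 121.442] [ 0.612  0.002 -1.041 -0.322 -0.01   0.011] [ 0.023 -0.549 -0.918]
pred rim [314.015 272.068] foot [314.584 157.084]
d mm [  9.1  -2.4 105. ] len 0.105 a [-0.005 -0.022 -0.006] 1.3
```

View pics/w4.png

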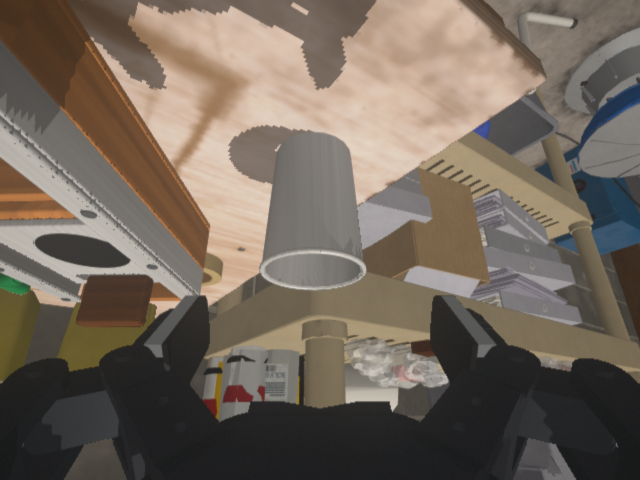

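```bash
cat > kin.py <<'E'
from h import *
D=[([.25921,.02075,1.3337],[172.28,522.02,230.65]),([.255,-.362,.952],[444.388,222.804,90.055]),([.423,-.2,.953],[427.884,398.277,55.741]),([.294,-.038,1.235],[461.863,322.959,188.41]),([.272,-.072,1.226],[491.31,243.94,187.214]),([.297,.136,1.404],[483.651,315.623,255.405]),([.002,-1.041,-.322],[384.146,368.276,121.442])]
def fk(v,q):
    r0,z0,a,al,b,be,c=v;q2,q3,q4=q;P=q2-q3+q4
    return np.array([r0+a*np.sin(q2+al)+b*np.cos(q2-q3+be)+c*np.cos(P), z0+a*np.cos(q2+al)-b*np.sin(q2-q3+be)-c*np.sin(P)])
def res(v):
    o=[]
    for q,p in D:o+=list(fk(v,q)-[np.sqrt(p[0]**2+p[1]**2-83.5**2),p[2]])
    return np.r_[o,v[0]*.02,v[3]*5,v[5]*5]
V=least_squares(res,[0,300,350,0,350,0,250]);v=V.x
def ik(rho,z,th):
    P=np.radians(th)
    r=least_squares(lambda q:np.r_[fk(v,[q[0],q[1],P-q[0]+q[1]])-[rho,z]],[.2,-.5]);q=r.x
    return np.r_[q,P-q[0]+q[1]],np.abs(r.fun).max()
if __name__=="__main__":
    print(v,V.fun.round(1))
    for th in(0,10,20,30,40):
        for rho in(480,520,560,600,640):
            for z in(46,140,200,260):
                q,e=ik(rho,z,th)
                ok=e<1 and -.91<q[0]<1.82 and -1.04<q[1]<1.36 and -1.92<q[2]<1.95
                print(th,rho,z,q.round(2),"ok" if ok else "-") if ok else 0
E
python3 kin.py
```

```text
[  0.807 128.701 585.613  -0.002 399.796  -0.072 398.318] [ 0.1 -0.1 -0.2  0.1  0.  -0.1 -0.2  0.1  0.2  0.2  0.  -0.2  0.  -0.1
  0.  -0.  -0.4]
20 600 260 [-0.03 -1.02 -0.64] ok
20 640 260 [ 0.04 -0.95 -0.64] ok
30 480 260 [-0.35 -1.   -0.13] ok
30 520 260 [-0.25 -0.96 -0.18] ok
30 560 200 [-0.05 -1.03 -0.45] ok
30 560 260 [-0.17 -0.91 -0.21] ok
30 600 200 [ 0.02 -0.96 -0.46] ok
30 600 260 [-0.09 -0.85 -0.23] ok
30 640 140 [ 0.22 -0.99 -0.68] ok
30 640 200 [ 0.08 -0.89 -0.45] ok
30 640 260 [-0.02 -0.78 -0.24] ok
40 480 200 [-0.25 -0.96 -0.02] ok
40 480 260 [-0.33 -0.83  0.2 ] ok
40 520 140 [-0.05 -1.04 -0.29] ok
40 520 200 [-0.17 -0.91 -0.05] ok
40 520 260 [-0.24 -0.78  0.16] ok
40 560 140 [ 0.02 -0.97 -0.29] ok
40 560 200 [-0.09 -0.86 -0.07] ok
40 560 260 [-0.17 -0.73  0.13] ok
40 600 46 [ 0.32 -1.04 -0.66] ok
40 600 140 [ 0.09 -0.9  -0.29] ok
40 600 200 [-0.02 -0.79 -0.08] ok
40 600 260 [-0.09 -0.67  0.11] ok
40 640 46 [ 0.35 -0.95 -0.6 ] ok
40 640 140 [ 0.15 -0.82 -0.27] ok
40 640 200 [ 0.05 -0.72 -0.07] ok
40 640 260 [-0.02 -0.61  0.11] ok
```

```bash
cat > kin6.py <<'E'
from kin import *
LAT,E=83.5,293.
def FK(q):
    q1,q2,q3,q4,s,q6=q;P=q2-q3+q4;vv=np.array(v);vv[6]=v[6]-E
    rho,z=fk(vv,[q2,q3,q4]);f=np.array([np.cos(q1),np.sin(q1),0]);l=np.array([-f[1],f[0],0]);up=np.array([0,0,1.])
    t=np.cos(P)*f-np.sin(P)*up;a=np.cos(s)*t+np.sin(s)*l;y=np.cos(s)*l-np.sin(s)*t
    w=rho*f+LAT*l+z*up;Rm=R.from_rotvec(a*q6).as_matrix()@np.c_[np.cross(y,a),y,a]
    return w+E*a,Rm,w
LO=np.array([-3.04,-.91,-1.04,-1.92,-1.52,-3.14]);HI=np.array([3.04,1.82,1.36,1.95,1.45,3.14])
def IK(P,Rt,q0):
    def f(q):
        p,M,_=FK(q);return np.r_[(p-P)/100,R.from_matrix(M.T@Rt).as_rotvec()]
    r=least_squares(f,np.clip(q0,LO+.01,HI-.01),bounds=(LO,HI));return r.x,np.abs(r.fun).max()
E
python3 - <<'E'
from kin6 import *
q=[.678,-.167,-.709,.29,-.146,.297];p,M,w=FK(q);print(p,M)
q=ctrl.read_state()["joint_pos"]
P,Rt,a=pose([433,399,58],34.7,45);qg,e=IK(P,Rt,q);print("grasp",qg,e)
P2,_,_=pose([433,399,170],34.7,45);q,e=IK(P2,Rt,qg);print("lift",q,e)
b=R.from_euler('z',35,degrees=True).as_matrix();o=np.array([513.4,259,0])
u0=np.array([0,0,1.])
for az in(-50,-40,-30,-20):
  qq=q.copy()
  for th,phi in[(45,0),(30,45),(20,90),(15,110),(12,135),(10,150),(10,170)]:
    mouth=b@np.array([-45,-8,100])+o
    _,Rm,a=pose([0,0,0],az,th,phi)
    u=Rm@(Rt.T@u0);G=mouth-28*u;G[2]=max(G[2],150)
    Pp=G+19*a;qq,e=IK(Pp,Rm,qq);print(az,th,phi,"e%.2f"%e,qq.round(2),"wrist",FK(qq)[2].round(0),"u",u.round(2),"G",G.round(0))
E
```

```text
[383.084 361.001 232.763] [[-0.71  -0.352  0.61 ]
 [-0.2    0.931  0.305]
 [-0.675  0.094 -0.731]]
grasp [ 0.601  0.271 -0.965 -0.45   0.004 -0.004] 2.842170943040401e-15
lift [ 0.601  0.043 -0.789 -0.047  0.004 -0.004] 2.1094592739245854e-12
-50 45 0 e0.00 [ 0.65  0.32 -0.39  0.82 -0.78  1.5 ] wrist [357. 375. 344.] u [-0. -0.  1.] G [481. 227. 150.]
-50 30 45 e0.00 [ 0.71  0.42 -0.4   0.78 -1.05  2.39] wrist [346. 410. 287.] u [-0.62 -0.04  0.79] G [498. 228. 150.]
-50 20 90 e0.03 [ 0.73  0.47 -0.46  0.65 -1.21  3.14] wrist [336. 415. 246.] u [-0.97  0.05  0.24] G [508. 225. 150.]
-50 15 110 e0.13 [ 0.74  0.46 -0.64  0.13 -1.32  3.14] wrist [313. 400. 213.] u [-0.99  0.14 -0.05] G [509. 223. 150.]
-50 12 135 e0.18 [ 0.75  0.55 -0.81 -0.56 -1.45  3.14] wrist [303. 398. 171.] u [-0.89  0.29 -0.34] G [506. 219. 150.]
-50 10 150 e0.18 [ 0.76  0.63 -0.85 -0.96 -1.52  3.14] wrist [306. 404. 154.] u [-0.79  0.39 -0.48] G [503. 216. 150.]
-50 10 170 e0.18 [ 0.76  0.73 -0.92 -1.47 -1.52  3.14] wrist [301. 398. 149.] u [-0.62  0.55 -0.56] G [498. 211. 150.]
-40 45 0 e0.00 [ 0.64  0.24 -0.51 
[... 1731 characters left out ...]
0.00 [ 0.66  0.21 -0.86 -0.25 -0.82  1.46] wrist [272. 317. 287.] u [-0.51 -0.35  0.79] G [495. 236. 150.]
-20 20 90 e0.00 [ 0.69  0.34 -0.97 -0.68 -0.95  2.1 ] wrist [263. 327. 244.] u [-0.87 -0.44  0.24] G [505. 239. 150.]
-20 15 110 e0.00 [ 0.7   0.42 -1.03 -0.96 -0.99  2.34] wrist [258. 327. 221.] u [-0.93 -0.37 -0.05] G [507. 237. 150.]
-20 12 135 e0.03 [ 0.71  0.46 -1.04 -1.05 -1.03  2.75] wrist [259. 330. 212.] u [-0.92 -0.2  -0.34] G [507. 232. 150.]
-20 10 150 e0.05 [ 0.71  0.48 -1.04 -1.08 -1.06  3.  ] wrist [259. 333. 208.] u [-0.88 -0.06 -0.48] G [506. 228. 150.]
-20 10 170 e0.13 [ 0.73  0.61 -1.04 -1.36 -1.19  3.14] wrist [266. 352. 179.] u [-0.81  0.16 -0.56] G [504. 222. 150.]
```

Run:
```python
from kin6 import *
s=ctrl.read_state();print(s["tcp_pos"],s["joint_pos"])
P,Rt,a=pose([433,399,57],34.7,45)
q,e=IK(P-90*a,Rt,s["joint_pos"]);print("pre",q,e)
go(P-90*a,Rt=Rt);go(P,Rt=Rt);print(P)
```

```text
[383.428 368.065 121.912] [ 0.613  0.    -1.042 -0.321 -0.01   0.011]
pre [ 0.6    0.032 -0.99  -0.237  0.004 -0.004] 5.684341886080802e-16
d mm [ 5.7 -2.7 15.8] len 0.017 a [-0.004  0.065 -0.006] 3.8
d mm [ 11.5  -2.4 105.7] len 0.106 a [-0.004  0.065 -0.006] 3.8
[444.046 406.648  43.565]
```

>>> step_arm --commands '[{"dx":0.006,"dy":-0.003,"dz":0.008,"ax":0,"ay":0.065,"az":-0.006,"grip":1},{"dx":0.006,"dy":-0.003,"dz":0.016,"ax":0,"ay":0.065,"az":-0.006,"grip":1},{"dx":0.006,"dy":-0.003,"dz":0.016,"ax":0,"ay":0.065,"az":-0.006,"grip":1}]'

```text
t: 12.4
tcp_pos: [392.8, 371.1, 109.1]
eef_rot: [-0.704, 2.262, 0.291]
ft_force: [-0.1, -0.5, 0.0]
opening: 85.5
```

Run:
```python
from kin6 import *
s=ctrl.read_state();print(s["tcp_pos"],s["joint_pos"])
P,Rt,a=pose([433,399,57],34.7,45)
go(P,Rt=Rt)
```

```text
[392.83  371.076 109.072] [ 0.603  0.031 -0.991 -0.243 -0.002 -0.002]
d mm [ 2.8  0.5 90.4] len 0.09 a [-0.004  0.007 -0.   ] 0.4
```

>>> step_arm --commands '[{"dx":0.001,"dy":0,"dz":0.025,"ax":0,"ay":0.005,"az":0,"grip":1},{"dx":0.002,"dy":0,"dz":0.05,"ax":0,"ay":0.005,"az":0,"grip":1},{"dx":0.003,"dy":0,"dz":0.075,"ax":0,"ay":0.005,"az":0,"grip":1},{"dx":0.003,"dy":0,"dz":0.09,"ax":0,"ay":0.005,"az":0,"grip":1},{"dx":0.003,"dy":0,"dz":0.09,"ax":0,"ay":0.005,"az":0,"grip":0.6}]'

```text
t: 12.9
tcp_pos: [443.5, 405.7, 41.9]
eef_rot: [-0.706, 2.269, 0.288]
ft_force: [-0.3, -0.5, -0.4]
opening: 73.3
```

>>> step_arm --commands '[{"dx":0,"dy":0,"dz":0,"ax":0,"ay":0,"az":0,"grip":0.2},{"dx":0,"dy":0,"dz":0,"ax":0,"ay":0,"az":0,"grip":-0.2},{"dx":0,"dy":0,"dz":0,"ax":0,"ay":0,"az":0,"grip":-1},{"dx":0,"dy":0,"dz":0,"ax":0,"ay":0,"az":0,"grip":-1},{"dx":0,"dy":0,"dz":0,"ax":0,"ay":0,"az":0,"grip":-1}]'

```text
t: 13.4
tcp_pos: [443.3, 405.6, 43.6]
eef_rot: [-0.706, 2.267, 0.289]
ft_force: [-0.7, 0.3, -2.2]
opening: 58.4
```

Run:
```python
from kin6 import *
s=ctrl.read_state();print(s["t"],s["tcp_pos"],s["joint_pos"],s["ft_force"],s["ft_torque"],s["opening"])
cv2.imwrite("pics/w5.png",cv2.resize(np.hstack([cams.grab_frame("side")[160:460,300:560],cams.grab_frame("scene")[130:290,160:400].repeat(1,0)[:150].copy().__class__((1,)) if 0 else np.zeros((300,1,3),np.uint8)]),None,fx=2,fy=2))
P,Rt,a=pose([433,399,57],34.7,45);p,A=tool()
print("rotdiff",R.from_matrix(Rt.T@A).as_rotvec())
```

```text
13.4 [443.294 405.63   43.624] [ 0.602  0.271 -0.968 -0.454 -0.001 -0.002] [-0.728  0.3   -2.17 ] [-0.553  0.881  0.028] 58.3864322129287
rotdiff [ 0.004 -0.     0.   ]
```

View pics/w5.png

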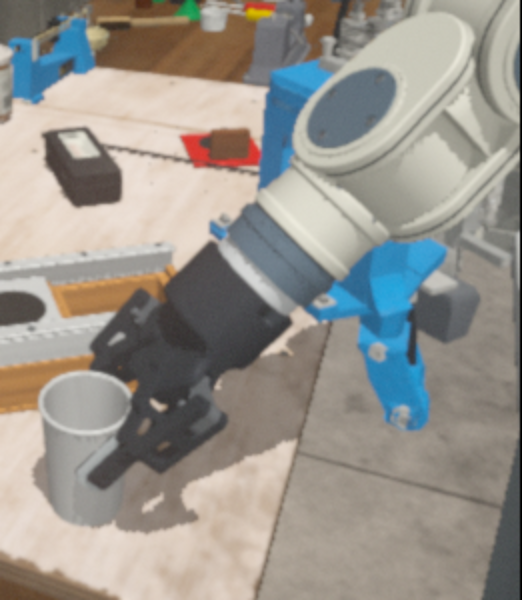

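```bash
cat > plan.py <<'E'
from kin6 import *
b=R.from_euler('z',35,degrees=True).as_matrix();o=np.array([513.4,259,0]);u0=np.array([0,0,1.])
_,Rg,_=pose([0,0,0],34.7,45)
def wp(az,th,phi,G=None,mouth=None,zmin=0):
    _,Rm,a=pose([0,0,0],az,th,phi);u=Rm@(Rg.T@u0)
    if G is None:
        G=b@np.array(mouth)+o-29*u;G[2]=max(G[2],zmin)
    return np.array(G)+19*a,Rm,u,np.array(G)
def run(W,p,A,q):
    for i,w in enumerate(W):
        P,Rm,u,G=w
        d=A.T@(P-p);r=R.from_matrix(A.T@Rm).as_rotvec()
        q,e=IK(P,Rm,q);m=G+29*u
        print(i,"d",d.round(1),"%.0f"%np.linalg.norm(d),"a",r.round(3),"%.0f°"%np.degrees(np.linalg.norm(r)),"e%.2f"%e,q.round(2),"u",u.round(2),"G",G.round(0),"mouth box",(b.T@(m-o)).round(0))
        p,A=P,Rm
E
python3 - <<'E'
from plan import *
s=ctrl.read_state();p,A=tool(s)
M=[-38,-10,0]
W=[wp(34.7,45,0,G=p-19*A[:,2]+[0,0,105]),
 wp(12,45,0,G=[445,345,172]),wp(-9,45,0,G=[465,285,172]),wp(-30,45,0,G=[482,230,172]),
 wp(-30,36,30,mouth=M,zmin=165),wp(-30,28,60,mouth=M,zmin=155),wp(-30,20,88,mouth=M,zmin=145),
 wp(-30,15,110,mouth=M,zmin=138),wp(-30,12,130,mouth=M,zmin=136),wp(-30,10,148,mouth=M,zmin=136)]
run(W,p,A,s["joint_pos"])
E
```

```text
0 d [-74.3  -0.2 -74.2] 105 a [-0.004  0.    -0.   ] 0° e0.00 [ 0.6   0.05 -0.81 -0.07  0.   -0.  ] u [-0. -0.  1.] G [432. 398. 162.] mouth box [ 13. 160. 191.]
1 d [  7.7 -56.1 -21.8] 61 a [ 0.28 -0.    0.28] 23° e0.00 [ 0.66  0.04 -0.77  0.03 -0.31  0.33] u [ 0. -0.  1.] G [445 345 172] mouth box [ -7. 110. 201.]
2 d [ -4.4 -67.7   4.4] 68 a [0.259 0.    0.259] 21° e0.00 [ 0.65  0.08 -0.7   0.19 -0.54  0.64] u [-0. -0.  1.] G [465 285 172] mouth box [-25.  49. 201.]
3 d [-17.3 -56.5  17.3] 62 a [0.259 0.    0.259] 21° e0.00 [ 0.62  0.15 -0.58  0.45 -0.7   1.  ] u [-0.  0.  1.] G [482 230 172] mouth box [-42.  -6. 201.]
4 d [-6.4 12.4 13.1] 19 a [-0.041 -0.153  0.523] 31° e0.00 [ 0.66  0.21 -0.64  0.24 -0.85  1.49] u [-0.36 -0.2   0.91] G [498. 235. 165.] mouth box [-38. -10. 191.]
5 d [ 4.8  5.9 11.5] 14 a [-0.1   -0.1    0.523] 31° e0.00 [ 0.7   0.28 -0.72 -0.   -0.98  1.96] u [-0.7  -0.3   0.64] G [508. 238. 155.] mouth box [-38. -10. 174.]
6 d [ 4.1 -1.7  9.6] 11 a [-0.136 -0.039  0.488] 29° e0.00 [ 0.72  0.37 -0.81 -0.33 -1.1   2.32] u [-0.92 -0.28  0.27] G [515. 237. 145.] mouth box [-38. -10. 153.]
7 d [-1.1 -4.1  4.8] 6 a [-0.087  0.014  0.384] 23° e0.00 [ 0.73  0.45 -0.88 -0.62 -1.16  2.58] u [-0.98 -0.2  -0.05] G [516. 235. 138.] mouth box [-38. -10. 137.]
8 d [-3.6  0.6  1.6] 4 a [-0.046  0.026  0.349] 20° e0.00 [ 0.73  0.5  -0.92 -0.83 -1.19  2.83] u [-0.95 -0.08 -0.3 ] G [516. 231. 136.] mouth box [-38. -10. 127.]
9 d [-3.2  3.7  0.4] 5 a [-0.023  0.026  0.314] 18° e0.00 [ 0.73  0.54 -0.96 -0.99 -1.21  3.07] u [-0.88  0.08 -0.47] G [514. 227. 136.] mouth box [-38. -10. 122.]
```

>>> step_arm --commands '[{"dx":-0.01,"dy":0,"dz":-0.01,"ax":0,"ay":0,"az":0,"grip":-1},{"dx":-0.028,"dy":0,"dz":-0.028,"ax":0,"ay":0,"az":0,"grip":-1},{"dx":-0.048,"dy":0,"dz":-0.048,"ax":0,"ay":0,"az":0,"grip":-1},{"dx":-0.066,"dy":0,"dz":-0.066,"ax":0,"ay":0,"az":0,"grip":-1},{"dx":-0.0743,"dy":0,"dz":-0.0743,"ax":0,"ay":0,"az":0,"grip":-1}]'

```text
t: 13.95
tcp_pos: [443.9, 406.4, 151.5]
eef_rot: [-0.705, 2.264, 0.29]
ft_force: [0.8, 0.4, -2.2]
opening: 58.5
```

>>> step_arm --commands '[{"dx":0.0015,"dy":-0.011,"dz":-0.004,"ax":0.056,"ay":0,"az":0.056,"grip":-1},{"dx":0.003,"dy":-0.022,"dz":-0.009,"ax":0.112,"ay":0,"az":0.112,"grip":-1},{"dx":0.005,"dy":-0.034,"dz":-0.013,"ax":0.168,"ay":0,"az":0.168,"grip":-1},{"dx":0.006,"dy":-0.045,"dz":-0.018,"ax":0.224,"ay":0,"az":0.224,"grip":-1},{"dx":0.0077,"dy":-0.056,"dz":-0.022,"ax":0.28,"ay":0,"az":0.28,"grip":-1}]'

```text
t: 14.45
tcp_pos: [457.5, 347.3, 158.8]
eef_rot: [-0.241, 2.345, 0.096]
ft_force: [-0.2, -0.1, -3.9]
opening: 58.4
```

>>> step_arm --commands '[{"dx":-0.001,"dy":-0.0135,"dz":0.001,"ax":0.052,"ay":0,"az":0.052,"grip":-1},{"dx":-0.002,"dy":-0.027,"dz":0.002,"ax":0.104,"ay":0,"az":0.104,"grip":-1},{"dx":-0.003,"dy":-0.0405,"dz":0.003,"ax":0.155,"ay":0,"az":0.155,"grip":-1},{"dx":-0.004,"dy":-0.054,"dz":0.004,"ax":0.207,"ay":0,"az":0.207,"grip":-1},{"dx":-0.0044,"dy":-0.0677,"dz":0.0044,"ax":0.259,"ay":0,"az":0.259,"grip":-1}]'

```text
t: 14.95
tcp_pos: [477.7, 282.5, 158.8]
eef_rot: [0.19, 2.348, -0.081]
ft_force: [0.9, -0.2, -3.3]
opening: 58.5
```

>>> step_arm --commands '[{"dx":-0.004,"dy":-0.0135,"dz":0.004,"ax":0.055,"ay":0,"az":0.055,"grip":-1},{"dx":-0.008,"dy":-0.027,"dz":0.008,"ax":0.11,"ay":0,"az":0.11,"grip":-1},{"dx":-0.013,"dy":-0.043,"dz":0.013,"ax":0.18,"ay":0,"az":0.18,"grip":-1},{"dx":-0.0173,"dy":-0.0565,"dz":0.0173,"ax":0.24,"ay":0,"az":0.24,"grip":-1},{"dx":-0.0173,"dy":-0.0565,"dz":0.0173,"ax":0.259,"ay":0,"az":0.259,"grip":-1}]'

```text
t: 15.45
tcp_pos: [493.5, 222.6, 158.9]
eef_rot: [0.62, 2.287, -0.259]
ft_force: [0.1, -0.0, -3.2]
opening: 58.5
```

Run:
```python
from plan import *
s=ctrl.read_state();p,A=tool(s);print(s["t"],p,s["joint_pos"],s["ft_force"],s["opening"])
w=wp(-30,45,0,G=[482,230,172]);print(w[0],R.from_matrix(A.T@w[1]).as_rotvec())
M=[-38,-10,0]
cv2.imwrite("pics/w6.png",np.hstack([cams.grab_frame("side")[180:400,240:540],cams.grab_frame("scene")[100:320,150:450]]))
W=[wp(-30,36,30,mouth=M,zmin=165),wp(-30,28,60,mouth=M,zmin=155),wp(-30,20,88,mouth=M,zmin=145),
 wp(-30,15,110,mouth=M,zmin=138),wp(-30,12,130,mouth=M,zmin=136),wp(-30,10,148,mouth=M,zmin=136)]
run(W[:1],p,A,s["joint_pos"])
```

```text
15.45 [493.463 222.629 158.95 ] [ 0.623  0.156 -0.574  0.454 -0.705  1.009] [ 0.107 -0.028 -3.179] 58.46578908981612
[493.635 223.282 158.565] [-0.005  0.002 -0.004]
0 d [-5.9 13.1 13.2] 20 a [-0.046 -0.15   0.519] 31° e0.00 [ 0.66  0.21 -0.64  0.24 -0.85  1.49] u [-0.36 -0.2   0.91] G [498. 235. 165.] mouth box [-38. -10. 191.]
```

View pics/w6.png

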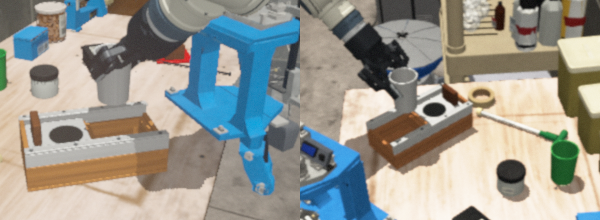

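>>> step_arm --commands '[{"dx":-0.0013,"dy":0.0025,"dz":0.0026,"ax":-0.008,"ay":-0.031,"az":0.105,"grip":-1},{"dx":-0.0026,"dy":0.005,"dz":0.0052,"ax":-0.016,"ay":-0.061,"az":0.209,"grip":-1},{"dx":-0.0038,"dy":0.0074,"dz":0.0079,"ax":-0.025,"ay":-0.092,"az":0.314,"grip":-1},{"dx":-0.0051,"dy":0.01,"dz":0.0105,"ax":-0.033,"ay":-0.122,"az":0.418,"grip":-1},{"dx":-0.0064,"dy":0.0124,"dz":0.0131,"ax":-0.041,"ay":-0.153,"az":0.523,"grip":-1}]'

```text
t: 16.05
tcp_pos: [510.9, 227.2, 154.2]
eef_rot: [1.103, 1.899, 0.001]
ft_force: [-0.4, -0.1, -3.6]
opening: 58.8
```

>>> step_arm --commands '[{"dx":0.001,"dy":0.0012,"dz":0.0023,"ax":-0.02,"ay":-0.02,"az":0.105,"grip":-1},{"dx":0.0019,"dy":0.0024,"dz":0.0046,"ax":-0.04,"ay":-0.04,"az":0.209,"grip":-1},{"dx":0.0029,"dy":0.0035,"dz":0.0069,"ax":-0.06,"ay":-0.06,"az":0.314,"grip":-1},{"dx":0.0038,"dy":0.0047,"dz":0.0092,"ax":-0.08,"ay":-0.08,"az":0.418,"grip":-1},{"dx":0.0048,"dy":0.0059,"dz":0.0115,"ax":-0.1,"ay":-0.1,"az":0.523,"grip":-1}]'

```text
t: 16.55
tcp_pos: [522.1, 229.4, 146.5]
eef_rot: [1.469, 1.462, 0.324]
ft_force: [-0.3, 0.9, -3.3]
opening: 58.8
```

Run:
```python
from plan import *
s=ctrl.read_state();p,A=tool(s);print(s["t"],p,s["joint_pos"],s["ft_force"],s["opening"])
M=[-38,-10,0]
w=wp(-30,28,60,mouth=M,zmin=155);print(w[0],R.from_matrix(A.T@w[1]).as_rotvec())
```

```text
16.55 [522.087 229.374 146.509] [ 0.701  0.283 -0.716  0.004 -0.983  1.967] [-0.279  0.879 -3.282] 58.7890530449227
[522.927 229.358 146.08 ] [ 0.002  0.003 -0.004]
```

>>> step_arm --commands '[{"dx":0.0008,"dy":-0.0003,"dz":0.0019,"ax":-0.027,"ay":-0.008,"az":0.098,"grip":-1},{"dx":0.0016,"dy":-0.0007,"dz":0.0038,"ax":-0.054,"ay":-0.016,"az":0.195,"grip":-1},{"dx":0.0025,"dy":-0.001,"dz":0.0058,"ax":-0.082,"ay":-0.023,"az":0.293,"grip":-1},{"dx":0.0033,"dy":-0.0014,"dz":0.0077,"ax":-0.109,"ay":-0.031,"az":0.39,"grip":-1},{"dx":0.0041,"dy":-0.0017,"dz":0.0096,"ax":-0.136,"ay":-0.039,"az":0.488,"grip":-1}]'

```text
t: 17.05
tcp_pos: [529.4, 228.2, 139.0]
eef_rot: [1.697, 1.014, 0.674]
ft_force: [0.8, 0.1, -2.6]
opening: 58.6
```

>>> step_arm --commands '[{"dx":-0.0002,"dy":-0.0008,"dz":0.001,"ax":-0.017,"ay":0.003,"az":0.077,"grip":-1},{"dx":-0.0004,"dy":-0.0016,"dz":0.0019,"ax":-0.035,"ay":0.006,"az":0.154,"grip":-1},{"dx":-0.0007,"dy":-0.0025,"dz":0.0029,"ax":-0.052,"ay":0.008,"az":0.23,"grip":-1},{"dx":-0.0009,"dy":-0.0033,"dz":0.0038,"ax":-0.07,"ay":0.011,"az":0.307,"grip":-1},{"dx":-0.0011,"dy":-0.0041,"dz":0.0048,"ax":-0.087,"ay":0.014,"az":0.384,"grip":-1}]'

```text
t: 17.55
tcp_pos: [531.6, 225.7, 133.7]
eef_rot: [1.828, 0.661, 0.963]
ft_force: [0.1, -0.5, -2.9]
opening: 57.8
```

>>> step_arm --commands '[{"dx":-0.0007,"dy":0.0001,"dz":0.0003,"ax":-0.009,"ay":0.005,"az":0.07,"grip":-1},{"dx":-0.0014,"dy":0.0002,"dz":0.0006,"ax":-0.018,"ay":0.01,"az":0.14,"grip":-1},{"dx":-0.0022,"dy":0.0004,"dz":0.001,"ax":-0.028,"ay":0.016,"az":0.209,"grip":-1},{"dx":-0.0029,"dy":0.0005,"dz":0.0013,"ax":-0.037,"ay":0.021,"az":0.279,"grip":-1},{"dx":-0.0036,"dy":0.0006,"dz":0.0016,"ax":-0.046,"ay":0.026,"az":0.349,"grip":-1}]'

```text
t: 18.05
tcp_pos: [531.1, 221.9, 132.9]
eef_rot: [1.929, 0.336, 1.22]
ft_force: [-0.3, 0.1, -2.4]
opening: 58.3
```

>>> step_arm --commands '[{"dx":-0.0008,"dy":0.0009,"dz":0.0001,"ax":-0.006,"ay":0.006,"az":0.08,"grip":-1},{"dx":-0.0016,"dy":0.0018,"dz":0.0002,"ax":-0.012,"ay":0.013,"az":0.157,"grip":-1},{"dx":-0.0024,"dy":0.0028,"dz":0.0003,"ax":-0.017,"ay":0.019,"az":0.235,"grip":-1},{"dx":-0.0032,"dy":0.0037,"dz":0.0004,"ax":-0.023,"ay":0.026,"az":0.314,"grip":-1},{"dx":-0.0032,"dy":0.0037,"dz":0.0004,"ax":-0.023,"ay":0.026,"az":0.314,"grip":-1}]'

```text
t: 18.55
tcp_pos: [529.1, 217.3, 133.4]
eef_rot: [1.999, 0.032, 1.441]
ft_force: [-0.1, 0.4, -0.6]
opening: 58.3
```

Run:
```python
from plan import *
s=ctrl.read_state();p,A=tool(s);print(s["t"],p,s["joint_pos"],s["ft_force"],s["opening"])
cv2.imwrite("pics/w7.png",np.vstack([cams.grab_frame("wrist")[:300],cv2.resize(np.hstack([cams.grab_frame("side")[180:400,240:480],cams.grab_frame("scene")[130:350,150:390]]),(640,293))]))
```

```text
18.55 [529.072 217.333 133.35 ] [ 0.734  0.542 -0.955 -0.981 -1.217  3.072] [-0.098  0.378 -0.556] 58.281346887687334
```

View pics/w7.png

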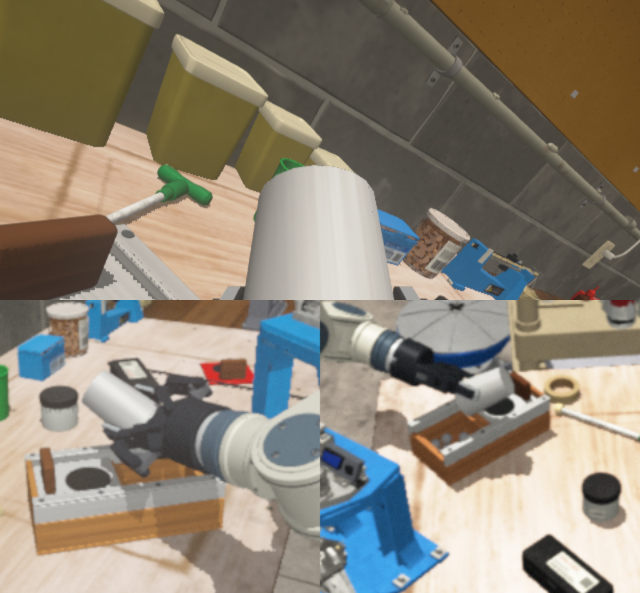

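>>> step_arm --commands '[{"dx":0,"dy":0,"dz":0,"ax":0,"ay":0,"az":0,"grip":-1},{"dx":0,"dy":0,"dz":0,"ax":0,"ay":0,"az":0,"grip":-1},{"dx":0,"dy":0,"dz":0,"ax":0,"ay":0,"az":0,"grip":-1},{"dx":0,"dy":0,"dz":0,"ax":0,"ay":0,"az":0,"grip":-1}]'

```text
t: 19.1
tcp_pos: [529.2, 217.3, 133.2]
eef_rot: [1.998, 0.032, 1.44]
ft_force: [1.0, -0.6, -1.1]
opening: 58.8
```

Run:
```python
from plan import *
F=[]
for i in range(3):
    cams.grab_frame("scene");F.append(ctrl.read_state()["ft_force"][2])
s=ctrl.read_state();p,A=tool(s);print(s["t"],p,F,s["opening"])
M=[-38,-10,0]
W=[wp(-30,15,112,mouth=M,zmin=140),wp(-30,24,74,mouth=M,zmin=152),wp(-30,34,36,mouth=M,zmin=168),wp(-30,45,0,G=[482,230,172]),
wp(2,45,0,G=[452,316,172]),wp(34.7,45,0,G=[432,400,160]),wp(34.7,45,0,G=[432,400,66])]
run(W,p,A,s["joint_pos"])
```

```text
19.25 [529.194 217.256 133.189] [np.float64(-1.314824947254831), np.float64(-2.2625022574204525), np.float64(-1.632557844797644)] 58.327602241383666
0 d [ 5.9 -6.4 -1.7] 9 a [ 0.072 -0.056 -0.628] 36° e0.00 [ 0.73  0.44 -0.88 -0.61 -1.16  2.62] u [-0.98 -0.19 -0.07] G [516. 235. 140.] mouth box [-38. -10. 138.]
1 d [ 3.4  6.4 -8.5] 11 a [ 0.16  -0.008 -0.662] 39° e0.00 [ 0.71  0.32 -0.76 -0.15 -1.04  2.15] u [-0.83 -0.31  0.47] G [512. 238. 152.] mouth box [-38. -10. 166.]
2 d [ -9.5   5.4 -14.8] 18 a [ 0.146  0.102 -0.662] 39° e0.00 [ 0.67  0.22 -0.65  0.2  -0.88  1.59] u [-0.44 -0.23  0.87] G [501. 236. 168.] mouth box [-38. -10. 193.]
3 d [ -2.  -16.1 -13.7] 21 a [ 0.06   0.186 -0.626] 38° e0.00 [ 0.62  0.15 -0.58  0.45 -0.7   1.  ] u [-0.  0.  1.] G [482 230 172] mouth box [-42.  -6. 201.]
4 d [ 50.2  66.6 -50.2] 97 a [-0.395 -0.    -0.395] 32° e0.00 [ 0.67  0.05 -0.75  0.09 -0.43  0.48] u [-0.  0.  1.] G [452 316 172] mouth box [-18.  82. 201.]
5 d [22.1 91.9 -5.1] 95 a [-0.404  0.    -0.404] 33° e0.00 [ 0.6   0.06 -0.81 -0.08  0.   -0.  ] u [-0. -0.  1.] G [432 400 160] mouth box [ 14. 162. 189.]
6 d [66.5  0.  66.5] 94 a [0. 0. 0.] 0° e0.00 [ 0.6   0.25 -0.95 -0.42  0.   -0.  ] u [-0. -0.  1.] G [432 400  66] mouth box [ 14. 162.  95.]
```

>>> step_arm --commands '[{"dx":0.0012,"dy":-0.0013,"dz":-0.0003,"ax":0.014,"ay":-0.011,"az":-0.126,"grip":-1},{"dx":0.0024,"dy":-0.0026,"dz":-0.0007,"ax":0.029,"ay":-0.022,"az":-0.251,"grip":-1},{"dx":0.0035,"dy":-0.0038,"dz":-0.001,"ax":0.043,"ay":-0.034,"az":-0.377,"grip":-1},{"dx":0.0047,"dy":-0.0051,"dz":-0.0014,"ax":0.058,"ay":-0.045,"az":-0.502,"grip":-1},{"dx":0.0059,"dy":-0.0064,"dz":-0.0017,"ax":0.072,"ay":-0.056,"az":-0.628,"grip":-1}]'

```text
t: 19.75
tcp_pos: [532.2, 225.3, 135.0]
eef_rot: [1.845, 0.641, 0.979]
ft_force: [0.6, 0.2, -0.9]
opening: 58.6
```

>>> step_arm --commands '[{"dx":0.0007,"dy":0.0013,"dz":-0.0017,"ax":0.032,"ay":-0.002,"az":-0.132,"grip":-1},{"dx":0.0014,"dy":0.0026,"dz":-0.0034,"ax":0.064,"ay":-0.003,"az":-0.265,"grip":-1},{"dx":0.002,"dy":0.0038,"dz":-0.0051,"ax":0.096,"ay":-0.005,"az":-0.397,"grip":-1},{"dx":0.0027,"dy":0.0051,"dz":-0.0068,"ax":0.128,"ay":-0.006,"az":-0.53,"grip":-1},{"dx":0.0034,"dy":0.0064,"dz":-0.0085,"ax":0.16,"ay":-0.008,"az":-0.662,"grip":-1}]'

```text
t: 20.25
tcp_pos: [526.8, 229.0, 144.2]
eef_rot: [1.592, 1.251, 0.488]
ft_force: [0.2, 0.2, -1.3]
opening: 58.3
```

>>> step_arm --commands '[{"dx":-0.0019,"dy":0.0011,"dz":-0.003,"ax":0.029,"ay":0.02,"az":-0.132,"grip":-1},{"dx":-0.0038,"dy":0.0022,"dz":-0.0059,"ax":0.058,"ay":0.041,"az":-0.265,"grip":-1},{"dx":-0.0057,"dy":0.0032,"dz":-0.0089,"ax":0.088,"ay":0.061,"az":-0.397,"grip":-1},{"dx":-0.0076,"dy":0.0043,"dz":-0.0118,"ax":0.117,"ay":0.082,"az":-0.53,"grip":-1},{"dx":-0.0095,"dy":0.0054,"dz":-0.0148,"ax":0.146,"ay":0.102,"az":-0.662,"grip":-1}]'

```text
t: 20.75
tcp_pos: [513.9, 227.5, 157.4]
eef_rot: [1.174, 1.821, 0.056]
ft_force: [0.4, 0.0, -1.7]
opening: 58.6
```

>>> step_arm --commands '[{"dx":-0.0004,"dy":-0.0032,"dz":-0.0027,"ax":0.012,"ay":0.037,"az":-0.125,"grip":-1},{"dx":-0.0008,"dy":-0.0064,"dz":-0.0055,"ax":0.024,"ay":0.074,"az":-0.25,"grip":-1},{"dx":-0.0012,"dy":-0.0097,"dz":-0.0082,"ax":0.036,"ay":0.112,"az":-0.376,"grip":-1},{"dx":-0.0016,"dy":-0.0129,"dz":-0.011,"ax":0.048,"ay":0.149,"az":-0.5,"grip":-1},{"dx":-0.002,"dy":-0.0161,"dz":-0.0137,"ax":0.06,"ay":0.186,"az":-0.626,"grip":-1}]'

```text
t: 21.25
tcp_pos: [493.1, 223.0, 158.5]
eef_rot: [0.608, 2.294, -0.256]
ft_force: [-0.1, -0.2, -1.5]
opening: 58.5
```

>>> step_arm --commands '[{"dx":0.01,"dy":0.0133,"dz":-0.01,"ax":-0.079,"ay":0,"az":-0.079,"grip":-1},{"dx":0.02,"dy":0.0266,"dz":-0.02,"ax":-0.158,"ay":0,"az":-0.158,"grip":-1},{"dx":0.03,"dy":0.04,"dz":-0.03,"ax":-0.237,"ay":0,"az":-0.237,"grip":-1},{"dx":0.04,"dy":0.053,"dz":-0.04,"ax":-0.316,"ay":0,"az":-0.316,"grip":-1},{"dx":0.05,"dy":0.0666,"dz":-0.05,"ax":-0.395,"ay":0,"az":-0.395,"grip":-1}]'

```text
t: 21.75
tcp_pos: [464.8, 316.8, 158.4]
eef_rot: [-0.048, 2.356, 0.019]
ft_force: [0.2, -0.0, -2.1]
opening: 58.5
```

Run:
```python
from plan import *
s=ctrl.read_state();p,A=tool(s);print(s["t"],p,s["joint_pos"],s["ft_force"],s["opening"])
w=wp(2,45,0,G=[452,316,172]);print(w[0],R.from_matrix(A.T@w[1]).as_rotvec())
cv2.imwrite("pics/w8.png",np.hstack([cv2.resize(cams.grab_frame("side")[220:360,250:410],None,fx=2.5,fy=2.5),cv2.resize(cams.grab_frame("scene")[150:290,190:350],None,fx=2.5,fy=2.5)]))
run([wp(34.7,45,0,G=[432,400,160])],p,A,s["joint_pos"])
```

```text
21.75 [464.797 316.832 158.39 ] [ 0.667  0.05  -0.751  0.089 -0.428  0.473] [ 0.238 -0.026 -2.126] 58.473200875722114
[465.427 316.469 158.565] [ 0.004 -0.     0.004]
0 d [21.1 91.6 -4.4] 94 a [-0.4   -0.    -0.399] 32° e0.00 [ 0.6   0.06 -0.81 -0.08  0.   -0.  ] u [-0. -0.  1.] G [432 400 160] mouth box [ 14. 162. 189.]
```

View pics/w8.png

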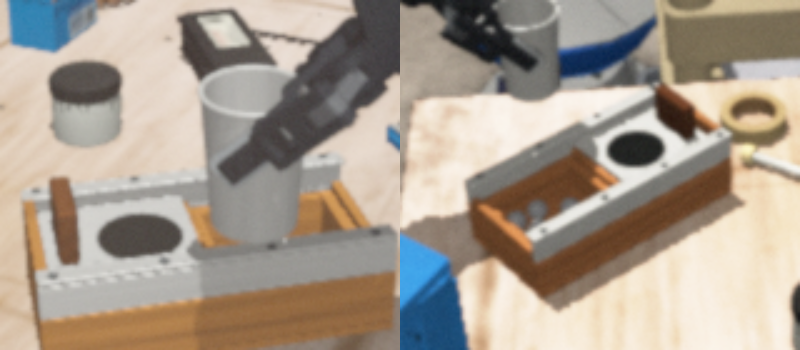

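>>> step_arm --commands '[{"dx":0.0044,"dy":0.0184,"dz":-0.001,"ax":-0.081,"ay":0,"az":-0.081,"grip":-1},{"dx":0.0088,"dy":0.0368,"dz":-0.002,"ax":-0.162,"ay":0,"az":-0.162,"grip":-1},{"dx":0.0133,"dy":0.0551,"dz":-0.003,"ax":-0.242,"ay":0,"az":-0.242,"grip":-1},{"dx":0.0177,"dy":0.0735,"dz":-0.004,"ax":-0.323,"ay":0,"az":-0.323,"grip":-1},{"dx":0.0221,"dy":0.0919,"dz":-0.0051,"ax":-0.404,"ay":0,"az":-0.404,"grip":-1}]'

```text
t: 22.35
tcp_pos: [443.1, 407.3, 146.0]
eef_rot: [-0.711, 2.269, 0.295]
ft_force: [-0.1, 0.4, -1.1]
opening: 58.5
```

>>> step_arm --commands '[{"dx":0.01,"dy":0,"dz":0.01,"ax":0,"ay":0,"az":0,"grip":-1},{"dx":0.03,"dy":0,"dz":0.03,"ax":0,"ay":0,"az":0,"grip":-1},{"dx":0.05,"dy":0,"dz":0.05,"ax":0,"ay":0,"az":0,"grip":-1},{"dx":0.064,"dy":0,"dz":0.064,"ax":0,"ay":0,"az":0,"grip":-1},{"dx":0.068,"dy":0,"dz":0.068,"ax":0,"ay":0,"az":0,"grip":-1}]'

```text
t: 22.85
tcp_pos: [442.7, 406.2, 47.3]
eef_rot: [-0.707, 2.274, 0.291]
ft_force: [0.7, 0.2, -0.4]
opening: 58.6
```

>>> step_arm --commands '[{"dx":0.001,"dy":0,"dz":0.001,"ax":0,"ay":0,"az":0,"grip":-1},{"dx":0.002,"dy":0,"dz":0.002,"ax":0,"ay":0,"az":0,"grip":-1},{"dx":0.003,"dy":0,"dz":0.003,"ax":0,"ay":0,"az":0,"grip":-1},{"dx":0.003,"dy":0,"dz":0.003,"ax":0,"ay":0,"az":0,"grip":-1}]'

```text
t: 23.25
tcp_pos: [443.5, 407.7, 47.0]
eef_rot: [-0.709, 2.266, 0.295]
ft_force: [-0.2, 0.2, -2.6]
opening: 58.3
```

Run:
```python
from plan import *
s=ctrl.read_state();p,A=tool(s);print(s["t"],p,s["joint_pos"],s["ft_force"],s["opening"])
_,Rt,_=pose([0,0,0],34.7,45);print(R.from_matrix(A.T@Rt).as_rotvec())
```

```text
23.25 [443.478 407.683  47.031] [ 0.603  0.264 -0.962 -0.442  0.003 -0.002] [-0.221  0.181 -2.554] 58.3156295605428
[0.001 0.001 0.   ]
```

>>> step_arm --commands '[{"dx":0.0012,"dy":0,"dz":0.0012,"ax":0,"ay":0,"az":0,"grip":-1},{"dx":0.0022,"dy":0,"dz":0.0022,"ax":0,"ay":0,"az":0,"grip":-1},{"dx":0.0025,"dy":0,"dz":0.0025,"ax":0,"ay":0,"az":0,"grip":-1},{"dx":0.0025,"dy":0,"dz":0.0025,"ax":0,"ay":0,"az":0,"grip":-1}]'

```text
t: 23.65
tcp_pos: [443.7, 407.9, 43.5]
eef_rot: [-0.709, 2.266, 0.295]
ft_force: [-1.9, -1.6, 5.3]
opening: 58.5
```

Contact (5 N). Release and back off along the tool axis.

>>> step_arm --commands '[{"dx":0,"dy":0,"dz":0,"ax":0,"ay":0,"az":0,"grip":-0.1},{"dx":0,"dy":0,"dz":0,"ax":0,"ay":0,"az":0,"grip":0.5},{"dx":0,"dy":0,"dz":0,"ax":0,"ay":0,"az":0,"grip":1},{"dx":0,"dy":0,"dz":0,"ax":0,"ay":0,"az":0,"grip":1},{"dx":0,"dy":0,"dz":-0.015,"ax":0,"ay":0,"az":0,"grip":1}]'

```text
t: 24.15
tcp_pos: [434.8, 401.5, 52.3]
eef_rot: [-0.71, 2.269, 0.294]
ft_force: [-0.4, -0.0, 0.7]
opening: 85.6
```

>>> step_arm --commands '[{"dx":0,"dy":0,"dz":-0.02,"ax":0,"ay":0,"az":0,"grip":1},{"dx":0,"dy":0,"dz":-0.05,"ax":0,"ay":0,"az":0,"grip":1},{"dx":-0.02,"dy":0,"dz":-0.085,"ax":0,"ay":0,"az":0,"grip":1},{"dx":-0.06,"dy":0,"dz":-0.11,"ax":0,"ay":0,"az":0,"grip":1},{"dx":-0.1,"dy":0,"dz":-0.13,"ax":0,"ay":0,"az":0,"grip":1}]'

```text
t: 24.65
tcp_pos: [416.1, 388.8, 218.0]
eef_rot: [-0.71, 2.267, 0.295]
ft_force: [0.7, 0.6, -1.0]
opening: 85.4
```

Run:
```python
from plan import *
s=ctrl.read_state();p,A=tool(s);print(s["t"],p,s["joint_pos"],s["ft_force"])
y=np.radians(35);yy=np.array([np.cos(y-np.pi/2),np.sin(y-np.pi/2),0])*-1;z=np.array([0,0,-1.]);Rt=np.c_[np.cross(yy,z),yy,z]
T=np.array([440,300,290]);q,e=IK(T,Rt,s["joint_pos"]);print(q,e);go(T,Rt=Rt)
```

```text
24.65 [416.096 388.831 218.043] [ 0.602 -0.098 -0.729  0.154  0.004 -0.003] [ 0.687  0.576 -1.046]
[ 0.441  0.218  0.115  1.468  0.    -0.17 ] 2.842170943040401e-15
d mm [-29.  -86.6 -72.8] len 0.117 a [-0.001  0.786 -0.004] 45.0
```

>>> step_arm --commands '[{"dx":-0.005,"dy":-0.017,"dz":-0.02,"ax":0,"ay":0.14,"az":0,"grip":1},{"dx":-0.01,"dy":-0.034,"dz":-0.04,"ax":0,"ay":0.28,"az":0,"grip":1},{"dx":-0.017,"dy":-0.052,"dz":-0.055,"ax":0,"ay":0.42,"az":0,"grip":1},{"dx":-0.023,"dy":-0.07,"dz":-0.065,"ax":0,"ay":0.56,"az":0,"grip":1},{"dx":-0.029,"dy":-0.087,"dz":-0.073,"ax":0,"ay":0.7,"az":0,"grip":1}]'

```text
t: 25.15
tcp_pos: [440.5, 299.4, 290.3]
eef_rot: [-0.889, 2.84, 0.077]
ft_force: [0.7, 0.8, -1.2]
opening: 85.3
```

>>> step_arm --commands '[{"dx":0,"dy":0,"dz":0,"ax":0,"ay":0.086,"az":0,"grip":1},{"dx":0,"dy":0,"dz":0,"ax":0,"ay":0.086,"az":0,"grip":1},{"dx":0,"dy":0,"dz":0,"ax":0,"ay":0.086,"az":0,"grip":1}]'

```text
t: 25.45
tcp_pos: [441.1, 300.7, 286.5]
eef_rot: [-0.913, 2.917, 0.041]
ft_force: [0.1, -0.4, -0.1]
opening: 85.4
```

Run:
```python
from plan import *
s=ctrl.read_state();p,A=tool(s);print(s["t"],p,s["joint_pos"],s["ft_force"])
cv2.imwrite("pics/w9.png",cams.grab_frame("wrist"))
W=cam("wrist",s);print(proj(W,[[433,400,86],b@[-57,0,46]+o]))
```

```text
25.45 [441.114 300.731 286.506] [ 0.432  0.16   0.028  1.351  0.016 -0.174] [ 0.111 -0.442 -0.066]
[[406.776 241.939]
 [243.061 161.622]]
```

View pics/w9.png

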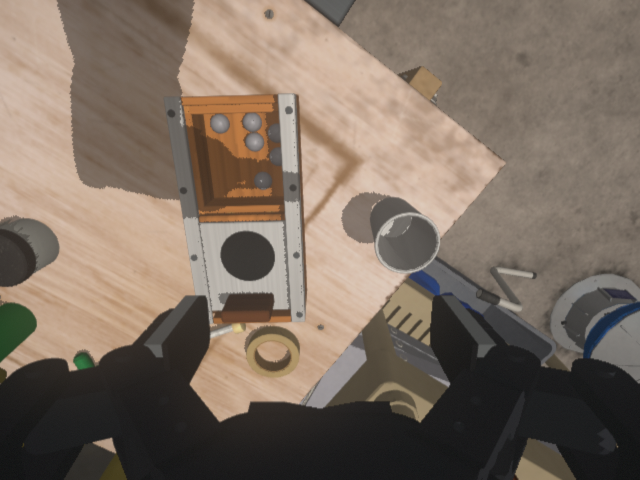

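```bash
python3 -c "
from cell import ctrl
print(ctrl.close_job(),ctrl.read_state()['t'])"
```

```text
the job is handed in; nothing more can be done
the job is handed in; nothing more can be done
```

The job is done in the order asked and handed in at about 25.5 s of the 69 s allowed. I moved the cup to the bench, lifted the hatch about 11 mm and slid it about 111 mm until it met the stop. I set it down on the deck, poured the balls into the well, and stood the empty cup back on the bench at about x 433, y 400 mm.

**Last check:** the final wrist-camera picture shows all six balls in the well, the hatch lying open at the stop, and the cup upright and empty. The gripper is clear of everything. The highest force I saw at the end of any move was about 11 N, but I did not log forces during the moves. Nothing touched the tape roll, jar or case.

**What disagreed or went wrong:**
- My first box position was about 5 mm off, and close-up wrist views corrected it.
- The first approach to the cup, tilted 40° below horizontal, ran into the elbow joint's limit, so I gripped at 45° instead.
- After the pour the wrist-force readings (about 1 to 2 N) were too noisy to show whether a ball was left in the cup, so the picture settled it.
- I viewed 12 pictures, two over the budget of 10.

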